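Pry the snap-fit cover off a sensor box

TASK

Open the sensor box for service: lever its snap-fit cover up with the flat blade of the pry tool at the notch until that end has sprung free - do not pull the cover with the gripper before that. Then lay the pry tool down flat on the worktop, lift the loosened cover off and set it down flat in the steel tray, right way up. Drop nothing and leave the petri dish, the small bottle and the timer where they are.

Things in the scene. Friction and masses are not known exactly. Their poses are not given: they have to be found in the camera images.
- sensor_box: Fixed grey enclosure 106 x 58 mm (x, y), 80 mm high to its open rim, on an aluminium flange 150 x 84 x 8 mm; it does not move. Origin: centre of its underside. Its x axis points from the notch end to the far end, z is up; the notch end (its -x end) faces roughly to the robot's right.
- notch_sill (a point): Fulcrum: middle of the upper outer edge of the sensor box's wall at the notch end, 80 mm above the worktop, 53 mm from the box's centre; the wall there is 25 mm thick and is the floor of the notch. Axes as the sensor box's.
- cover_center (a point): Centre of the white snap-fit cover (loose, 90 g), half-way up its 110 x 62 x 14 mm plate (x, y, z), which lies on the box's rim: this point is at height 87 mm seated. Grasp across the 62 mm; the plate stands 2 mm out over the walls. Four legs reach 11 mm below the plate; on them it stands level, this point 18 mm above the floor. Two sprung catches hold the notch end with about 15 N.
- cover_notch (a point): Mid-width of the notch roof edge, at the cover's outer end face (2 mm outside the box wall). Notch: slot 28 mm wide, 24 mm deep, between heights 80 (wall) and 86 mm (roof, seated). Blade 22 mm in and handle pressed down about 25 to 30 degrees over the wall's edge frees the catches; they then push it about 8 mm up and keep it there (cover tilted 0.08 rad). x points from the notch end to the far end.
- tool_grip (a point): Grasp point of the pry tool (loose, 90 g), half-way up its black handle, 12 mm above the worktop as it lies. Handle flat-sided, 18 mm wide, 24 mm high, from 55 mm behind to 35 mm before this point; then a flat steel blade 60 mm long, 16 mm wide, 4 mm thick at the handle, 2 mm at the tip, at mid-height of the handle. x points to the tip, z up.
- tool_tip (a point): Tip of the pry tool's blade, 95 mm along x from tool_grip, at the same height when the tool lies flat.
- tray: Fixed shallow steel tray 130 x 170 mm (x, y) outside, walls 3 mm thick and 12 mm high, floor 3 mm thick. Origin: centre of its underside; its y axis is the long one.
- petri_dish: Bystander: flat clear round dish with lid, 93 mm across, 17 mm high; origin at the centre of its underside.
- reagent_bottle: Bystander: small white bottle with a pointed cap, 36 mm across, 98 mm high; origin at the centre of its underside.
- bench_timer: Bystander: white timer, 66 x 66 x 18 mm; origin at the centre of its underside.

How it is judged:
By the outcome, as a careful person would: the job done as asked, in the order asked, and still so for the second after the job is handed in, with the robot touching nothing.
It also fails if it takes over 67 s, if anything falls off the work surface, if the arm or the gripper's body presses on something with over 40 N, if the wrist force passes 120 N, or if a joint passes its speed limit or range.

ROBOT

A 7-joint arm with a two-finger parallel gripper is mounted at the origin on a cart in front of the work surface, level with it; the furniture and walls round the work are solid. World frame = base frame: x ahead of the robot, y to its left, z up, the work surface at z = 0. Lengths are in m, angles in rad, forces in N, time in s.
With the tool pointing down it reaches from about 0.4 to 0.85 m from the base axis. Payload 4.5 kg.
Tool frame: the origin (TCP) lies midway between the tips of the shut fingers; the grasp point (between the pads) lies 19 mm behind it; x points along the fingers, y is the direction in which the jaws open and shut, and the axes are right-handed (so a half turn about x gives the same grasp; the last joint's range is limited). The gripper opens to 88 mm and grips with 3 to 60 N. Pads are 18 mm wide; open, the fingers measure 123 mm over their backs; the gripper's body (75 mm by 187 mm) begins 45 mm behind the grasp point.
Start: joints at [1.154, 0.689, -0.195, 1.565, 0.157, 0.902, -0.215], TCP at [0.272, -0.563, 0.239] pointing down, gripper open.
Joint ranges: [-3.01, 3.01], [-0.46, 2.08], [-1.47, 1.51], [0.13, 2.56], [-1, 4.14], [0.04, 2.09], [-2.66, 2.66]. Speed limits (rad/s): [2.57, 2.57, 3.14, 3.14, 3.14, 3.14, 3.14].

INTERFACE

Orientations are given as a unit quaternion [x, y, z, w].
In Python, from plant import r gives the robot as it stands.
- The arm moves only by the tool arm_command, never from a script. Its argument "plan" is a list of rows, each a list of 5 numbers: the finger opening in m, from 0 to 0.0881, then the shift along the tool's x, y, z in m, then the turn about the tool's x in rad. In form: [[grip, dx, dy, dz, roll], ...]. A call has 1 to 12 rows; each row shifts and turns the commanded pose from where the row before left it, along the tool's axes as they then stand; what a row does not reach is not made up. A row lasts 1/8 s, in which the tool goes at most 62.5 mm and 10.7 degrees, less where a joint would pass 70% of its speed; a pose out of reach is approached as far as the arm can. A call is refused whole if a number of a shift passes 0.0625 or a number of a turn 0.188, either way. A call with a gripper value outside its range is refused whole. The fingers move at their own pace and stop on an object; "force" is the grip in N (left out, the last holds). Time passes only in rows, so rows that do not move let the fingers close. It gives the time, the measured TCP pose, the force and the opening at its end, in the units of the state.
- r.get_state(): the state, without advancing time (a new reading comes with each control period).
- r.snapshot(name): name is "scene" or "top"; returns (picture, depth): 400x640x3 uint8, red, green, blue; 400x640 float32, m along the optical axis (not along the pixel's ray), 0 where there is no reading.
- r.calibration(name): a dict with "fx", "fy", "cx", "cy" (pixels), "eye" and "orientation" of the camera in the world. Camera axes: x right, y down, z forward; pixel columns grow to the right and rows downward; lengths in m; the calibration is good to about 2 mm. A picture is of the moment at which its call begins. calibration takes no time and is no camera call.
- r.finish_job(): hands the job in, once; it reports no verdict.
The state is a dict: "clock": time; "q": joint angles; "qd": joint speeds; "joint_torque": joint torques, N m; "tool_pos": TCP position; "eef_rot": TCP orientation; "contact_force": force on the tool from outside, world axes, zero at the start; "moment": the same for the moment, N m; "opening": opening from 0.0 (shut) to 1.0 (fully open).
Only numpy, scipy, OpenCV 4.12 (cv2) and the standard library are available. Lean on these libraries where they do the work, as an engineer would, in place of code of your own. Each camera call takes 0.05 s, during which the arm holds its last target.

## Working session

There is one attempt and no reset: what is moved stays moved. The work goes in short steps, Python scripts to look and compute and a tool call to move; the robot and the scene stay as the last step left them, time stands still between calls to the robot, and variables do not carry over. Pictures are saved under pics/ and viewed, and the job is handed in when it is done.

Besides the shell and the picture viewer there is one more tool, called after "Call:" as a command line: name --pt "numbers of a row" for each row, then --argument value for the rest. arm_command: Moves the arm, as the interface text tells. Its arguments: {"type":"object","properties":{"plan":{"type":"array","items":{"type":"array","items":{"type":"number"}}},"force":{"type":"number"}},"required":["plan"]}

```bash
ls; mkdir -p pics; python3 - <<'E'
from plant import r
import cv2,numpy as np
print(r.get_state())
for n in("scene","top"):
    p,d=r.snapshot(n); print(n,r.calibration(n))
    cv2.imwrite(f"pics/{n}0.png",p[:,:,::-1]); np.save(f"pics/{n}0_d.npy",d); np.save(f"pics/{n}0_p.npy",p)
E
```

```text
pics
{'clock': 0.0, 'q': array([ 1.15378616,  0.68996759, -0.19448409,  1.56632291,  0.15730488,
        0.9025285 , -0.21505777]), 'qd': array([ 2.57399283e-04, -9.82406724e-04, -1.24735402e-04, -1.27743463e-03,
       -4.29820989e-05,  1.53505668e-03,  7.57892909e-05]), 'joint_torque': array([-8.10947877e-04, -5.27576745e+01, -1.26721054e+00, -1.53431797e+01,
       -5.27002453e-02,  6.59472644e-03,  1.74045458e-04]), 'tool_pos': array([ 0.27197238, -0.5620218 ,  0.23792515]), 'eef_rot': array([-0.68901099, -0.15869261,  0.68941111, -0.15745738]), 'contact_force': array([-0.45997533,  0.24115263,  0.46451453]), 'moment': array([-2.27897279e-02,  7.97957339e-05,  2.92410492e-02]), 'opening': 0.9979206173371845}
scene {'fx': 503.37465990262126, 'fy': 503.37465990262126, 'cx': 322.3133425584744, 'cy': 196.4526725699282, 'eye': array([-0.04663513,  1.12750735,  0.79817271]), 'orientation': array([-0.2022432 ,  0.83212896, -0.49934358,  0.13158674])}
top {'fx': 511.38205536325216, 'fy': 511.38205536325216, 'cx': 306.9051273286841, 'cy': 202.81337993552378, 'eye': array([ 0.50299042, -0.02651496,  1.55678303]), 'orientation': array([-0.70249252,  0.71120452, -0.02027094,  0.01677745])}
```

View pics/scene0.png

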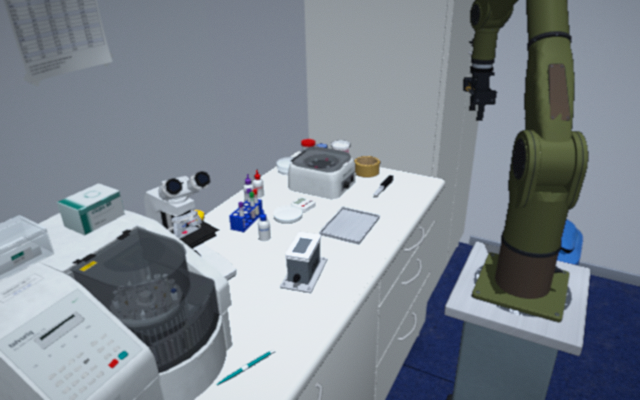

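View pics/top0.png

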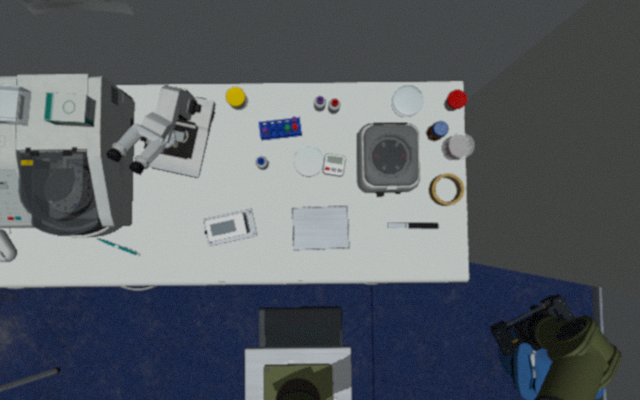

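```bash
cat > h.py <<'E'
import numpy as np,cv2
from scipy.spatial.transform import Rotation as R
from plant import r
def cast(n,uv,z):
    c=r.calibration(n); uv=np.atleast_2d(np.array(uv,float))
    d=np.c_[(uv[:,0]-c['cx'])/c['fx'],(uv[:,1]-c['cy'])/c['fy'],np.ones(len(uv))]
    d=R.from_quat(c['orientation']).apply(d); e=np.array(c['eye'])
    return e+d*((z-e[2])/d[:,2])[:,None]
def proj(n,P):
    c=r.calibration(n); p=R.from_quat(c['orientation']).inv().apply(np.atleast_2d(P)-c['eye'])
    return np.c_[p[:,0]/p[:,2]*c['fx']+c['cx'],p[:,1]/p[:,2]*c['fy']+c['cy']]
def cloud(n,d):
    c=r.calibration(n); v,u=np.mgrid[:400,:640]
    P=np.stack([(u-c['cx'])/c['fx']*d,(v-c['cy'])/c['fy']*d,d],-1)
    return R.from_quat(c['orientation']).apply(P.reshape(-1,3)).reshape(400,640,3)+c['eye']
def crop(p,x0,y0,x1,y1,f,name):
    cv2.imwrite(name,cv2.resize(p[y0:y1,x0:x1,::-1],None,fx=f,fy=f,interpolation=cv2.INTER_CUBIC))
E
python3 - <<'E'
from h import *
p=np.load('pics/top0_p.npy');d=np.load('pics/top0_d.npy');s=np.load('pics/scene0_p.npy')
a=cv2.resize(p[195:265,190:360,::-1],None,fx=4.5,fy=4.5,interpolation=cv2.INTER_CUBIC)
b=cv2.resize(p[205:245,290:460,::-1],None,fx=4.5,fy=4.5,interpolation=cv2.INTER_CUBIC)
cv2.imwrite('pics/z1.png',np.vstack([a,b]))
crop(s,270,220,350,300,7,'pics/z2.png'); crop(s,350,165,410,210,9,'pics/z3.png')
C=cloud('top',d)
for (u,v) in[(230,227),(212,236),(320,228),(400,225),(425,226),(330,165),(308,162),(262,162),(360,240),(390,150)]: print((u,v),C[v,u].round(4))
E
```

```text
(230, 227) [0.5132 0.1856 0.098 ]
(212, 236) [0.4882 0.2373 0.0958]
(320, 228) [ 0.5074 -0.0734  0.0069]
(400, 225) [ 0.5134 -0.3141  0.017 ]
(425, 226) [ 0.5094 -0.3874  0.0255]
(330, 165) [ 0.6973 -0.1059  0.0187]
(308, 162) [ 0.707  -0.0395  0.0198]
(262, 162) [0.7004 0.0945 0.0814]
(360, 240) [ 0.4695 -0.1945  0.001 ]
(390, 150) [ 0.7242 -0.2702  0.1258]
```

View pics/z1.png

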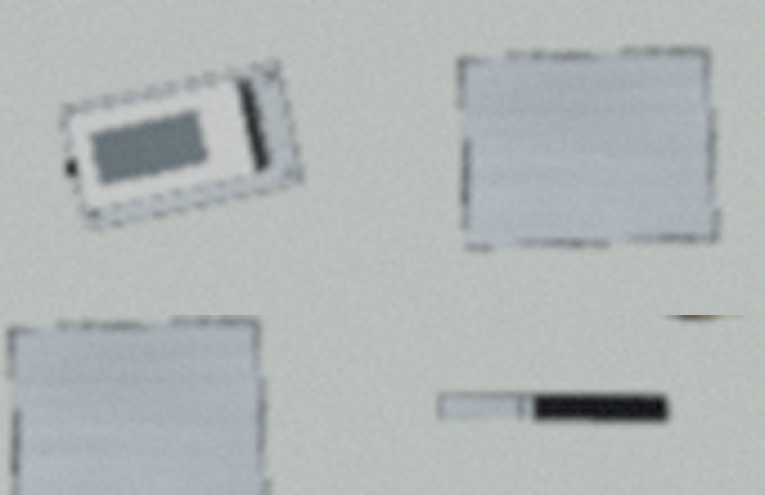

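View pics/z2.png

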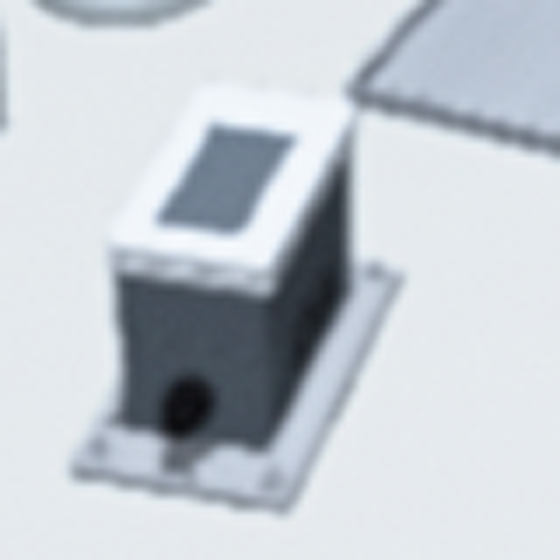

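View pics/z3.png

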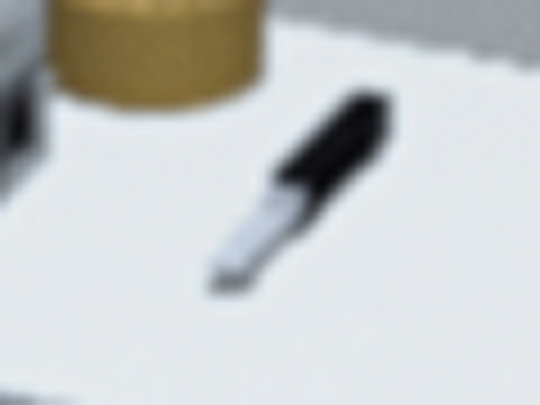

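```bash
python3 - <<'E'
from h import *
st=r.get_state(); print(R.from_quat(st['eef_rot']).as_matrix().round(4))
p=np.load('pics/top0_p.npy');d=np.load('pics/top0_d.npy');C=cloud('top',d)
g=p.astype(int)
def rect(mask,z,name):
    n,l,s,_=cv2.connectedComponentsWithStats(mask.astype(np.uint8))
    k=1+np.argmax(s[1:,4]); pts=np.argwhere(l==k)[:,::-1]
    P=cast('top',pts,z)[:,:2]
    rc=cv2.minAreaRect((P*1000).astype(np.float32)); print(name,s[k],rc, 'mean',P.mean(0).round(4)); return l==k
u,v=np.meshgrid(np.arange(640),np.arange(400))
roi=lambda a,b,c,e:(u>=a)&(u<c)&(v>=b)&(v<e)
br=g.sum(2)
m=roi(375,210,450,240)&(br<200); rect(m,.024,'handle')
print(p[225,385:442].sum(1) if 0 else p[225,380:446].astype(int).sum(1))
print(p[226,195:265].astype(int).tolist())
m=roi(200,205,262,250)&(C[...,2]>.07); rect(m,.094,'cover depth')
m=roi(200,205,262,250)&(g.min(2)>205); rect(m,.094,'cover white')
ht=C[...,2]
for n,a in dict(centr=(350,115,425,200),ring=(425,170,470,212)).items():
    q=roi(*a)&(ht>.02)&(ht<.3); X=C[q]; print(n,X.min(0),X.max(0), np.percentile(X,[1,99],axis=0).round(3))
E
```

```text
[[-8.000e-04  4.357e-01 -9.001e-01]
 [ 1.400e-03 -9.001e-01 -4.358e-01]
 [-1.000e+00 -1.600e-03  1.000e-04]]
handle [409 223  29   5 132] ((512.4917602539062, -381.7599182128906), (84.05902099609375, 11.98132610321045), 89.28827667236328) mean [ 0.512  -0.3801]
[571 561 566 558 556 565 543 476 486 532 532 533 533 527 530 527 527 520
 524 516 513 522 519 524 479 423 451 481 358 168  89  93  98 103  87  90
  78  96  93  90  90  87  74 104  73 102  83  93  82  68  91  88  64  85
  81  90  54 177 368 503 562 559 566 565 569 571]
[[186, 189, 188], [186, 192, 190], [183, 190, 189], [188, 194, 190], [187, 190, 189], [186, 191, 189], [185, 191, 188], [181, 186, 183], [181, 185, 183], [173, 177, 178], [166, 171, 173], [181, 184, 187], [198, 200, 199], [195, 197, 195], [181, 185, 184], [148, 153, 156], [113, 121, 128], [105, 114, 120], [101, 111, 120], [105, 118, 124], [103, 115, 122], [104, 116, 121], [105, 114, 124], [103, 114, 119], [105, 118, 124], [106, 115, 120], [107, 117, 124], [107, 117, 122], [109, 121, 125], [106, 118, 124], [106, 119, 123], [105, 117, 124], [105, 118, 124], [108, 1
[... 327 characters left out ...]
[96, 100, 102], [144, 150, 154], [168, 175, 179], [171, 178, 180], [170, 180, 183], [166, 174, 179], [164, 170, 173], [164, 167, 171], [176, 181, 179], [183, 189, 186], [187, 192, 190], [187, 191, 189], [191, 194, 193], [184, 190, 185], [187, 192, 190], [185, 191, 188], [182, 188, 187]]
cover depth [205 213  42  29 846] ((514.7347412109375, 199.7141876220703), (62.02385711669922, 110.67062377929688), 11.551889419555664) mean [0.5146 0.1998]Traceback (most recent call last):
  File "<stdin>", line 17, in <module>
  File "<stdin>", line 7, in rect
    return _wrapfunc(a, 'argmax', axis=axis, out=out, **kwds)
    return bound(*args, **kwds)
ValueError: attempt to get argmax of an empty sequence
```

```bash
python3 - <<'E'
from h import *
p=np.load('pics/top0_p.npy');d=np.load('pics/top0_d.npy');C=cloud('top',d)
g=p.astype(int);u,v=np.meshgrid(np.arange(640),np.arange(400));ht=C[...,2]
roi=lambda a,b,c,e:(u>=a)&(u<c)&(v>=b)&(v<e)
def rect(n,mask,z,name):
    c,_=cv2.findContours(mask.astype(np.uint8),0,2); 
    l,k,s,_=cv2.connectedComponentsWithStats(mask.astype(np.uint8))
    i=1+np.argmax(s[1:,4]); pts=np.argwhere(k==i)[:,::-1]
    P=cast(n,pts,z)[:,:2]; Q=P-P.mean(0); w,V=np.linalg.eigh(np.cov(Q.T))
    a=V[:,1]; rc=cv2.minAreaRect((P*1000).astype(np.float32))
    print(name,s[i],np.round(rc[0],1),np.round(rc[1],1),round(rc[2],2),'mean',P.mean(0).round(4),'pcaang',np.degrees(np.arctan2(a[1],a[0])).round(2),'std-len',np.sqrt(12*w).round(4))
    return k==i
for t in(.075,.088): rect('top',roi(195,205,262,250)&(ht>t),.094,'cover%g'%t)
print('med cover z',np.median(ht[roi(215,220,235,232)]), 'table z',np.median(ht[roi(260,235,285,260)]))
rect('top',roi(205,210,245,245)&(abs(g-[105,117,123]).max(2)<25),.094,'window')
rect('top',roi(375,210,450,240)&(g.sum(2)<300),.024,'handle')
rect('top',roi(375,210,450,240)&(g.sum(2)<540),.018,'tool')
m=roi(280,190,360,265)&(g.sum(2)<545); rect('top',cv2.morphologyEx(m.astype(np.uint8),cv2.MORPH_CLOSE,np.ones((5,5)))>0,.006,'tray')
for n,a in dict(centr=(350,115,425,200),ring=(425,170,470,212)).items():
    q=roi(*a)&(ht>.02)&(ht<.3); X=C[q]; print(n,np.percentile(X,[1,99],axis=0).round(3))
s=np.load('pics/scene0_p.npy').astype(int)
ds=np.load('pics/scene0_d.npy');Cs=cloud('scene',ds)
print('scene cov z',Cs[242,305],'tab',Cs[300,360])
rect('scene',roi(270,220,350,300)&(Cs[...,2]>.088),.094,'scene cover')
q=roi(350,165,410,210)&(s.sum(2)<200);rect('scene',q,.02,'scene handle')
E
```

```text
cover0.075 [205 213  42  29 843] [514.7 199.8] [ 62.  110.5] 11.55 mean [0.5146 0.2   ] pcaang 101.35 std-len [0.0622 0.1105]
cover0.088 [205 213  42  29 823] [514.7 200. ] [ 61.9 109.9] 11.42 mean [0.5147 0.2004] pcaang 101.35 std-len [0.0619 0.1102]
med cover z 0.09477052866861968 table z -0.0002175834245359276
window [211 220  25  15 253] [512.1 207.4] [31.3 67.4] 11.84 mean [0.5123 0.2075] pcaang 101.34 std-len [0.0308 0.0662]
handle [409 223  29   5 144] [ 512.5 -381.8] [84.1 12. ] 89.29 mean [ 0.5125 -0.3815] pcaang 89.14 std-len [0.0147 0.0867]
tool [387 221  53   9 401] [ 512.9 -353. ] [156.7  24.1] 89.29 mean [ 0.5126 -0.357 ] pcaang 88.15 std-len [0.0236 0.1553]
tray [ 291  204   60   48 2609] [509.8 -73.5] [138.5 178.1] 1.47 mean [ 0.5085 -0.0745] pcaang 90.08 std-len [0.1358 0.176 ]
centr [[ 0.611 -0.355  0.033]
 [ 0.808 -0.186  0.127]]
ring [[ 0.574 -0.497  0.021]
 [ 0.666 -0.404  0.054]]
scene cov z [0.51267806 0.19218138 0.09242532] tab [ 0.34165311  0.22508309 -0.00898513]
scene cover [285 232  36  27 618] [509.3 206. ] [ 65.6 115.2] 10.63 mean [0.5095 0.208 ] pcaang 101.73 std-len [0.0631 0.1143]
scene handle [381 176  11  11  60] [ 504.5 -373. ] [84.8 21.6] 88.83 mean [ 0.5061 -0.3713] pcaang 93.71 std-len [0.0215 0.0787]
```

Call:
arm_command --pt "0.088 0 0 0 -0.1845" --pt "0.088 0 0 0 -0.1845" --pt "0.088 0 0 0 -0.1845" --pt "0.088 0 0 0 -0.1845" --pt "0.088 0 0 0 -0.1845" --pt "0.088 0 0 0 -0.1845" --force 40

```text
clock: 0.85
tool_pos: [0.272, -0.5623, 0.2382]
eef_rot: [0.502, 0.499, -0.502, 0.498]
contact_force: [1.2, -0.5, 0.8]
opening: 0.997
```

```bash
cat >> h.py <<'E'
def rel(target,yaw=None):
    s=r.get_state(); M=R.from_quat(s['eef_rot']).as_matrix()
    y=np.degrees(np.arctan2(M[1,1],M[0,1]))
    print('t',round(s['clock'],2),'pos',s['tool_pos'].round(4),'yaw',y.round(2),'down',M[:,0].round(4),'F',s['contact_force'].round(1),'Mo',s['moment'].round(2),'open',round(s['opening']*88.1,1))
    print('q',s['q'].round(2))
    if target is not None: print('shift',(M.T@(np.array(target)-s['tool_pos'])).round(4))
    if yaw is not None: print('roll',np.radians(((y-yaw+180)%360)-180).round(3))
E
python3 -c "
from h import *
rel([.505,-.371,.1],-.8)"
```

```text
t 0.85 pos [ 0.272  -0.5623  0.2382] yaw -0.4 down [-6.e-04  8.e-04 -1.e+00] F [ 1.2 -0.5  0.8] Mo [-0.05 -0.1   0.02] open 87.9
q [ 1.32  0.72 -0.51  1.56  0.4   0.97  0.68]
shift [ 0.1383  0.2317 -0.1928]
roll 0.007
```

Call:
arm_command --pt "0.06 0 0.0386 -0.0321 0.007" --pt "0.06 0 0.0386 -0.0321 0" --pt "0.06 0 0.0386 -0.0321 0" --pt "0.06 0 0.0386 -0.0321 0" --pt "0.06 0 0.0386 -0.0321 0" --pt "0.06 0 0.0386 -0.0321 0" --pt "0.06 0.03 0 0 0" --pt "0.06 0.03 0 0 0" --pt "0.06 0.03 0 0 0" --pt "0.06 0.03 0 0 0" --pt "0.06 0 0 0 0"

```text
clock: 2.22
tool_pos: [0.5056, -0.3734, 0.1163]
eef_rot: [-0.504, -0.497, 0.505, -0.493]
contact_force: [-0.2, -0.7, 0.1]
opening: 0.679
```

```bash
python3 -c "
from h import *
rel([.505,-.371,.004],-.8)
for n in('scene','top'):
    p,d=r.snapshot(n); np.save('pics/1'+n,d)
    crop(p,*((340,120,460,220) if n=='scene' else (360,150,480,250)),6,'pics/a_%s.png'%n)"
```

```text
t 2.23 pos [ 0.5056 -0.3734  0.1163] yaw -1.12 down [-0.005   0.0027 -1.    ] F [-0.2 -0.7  0.1] Mo [-0.01 -0.06  0.03] open 59.8
q [ 0.78  0.87 -0.41  1.64  0.47  0.73  0.13]
shift [ 1.123e-01 -1.000e-04 -2.100e-03]
roll -0.006
```

View pics/a_scene.png

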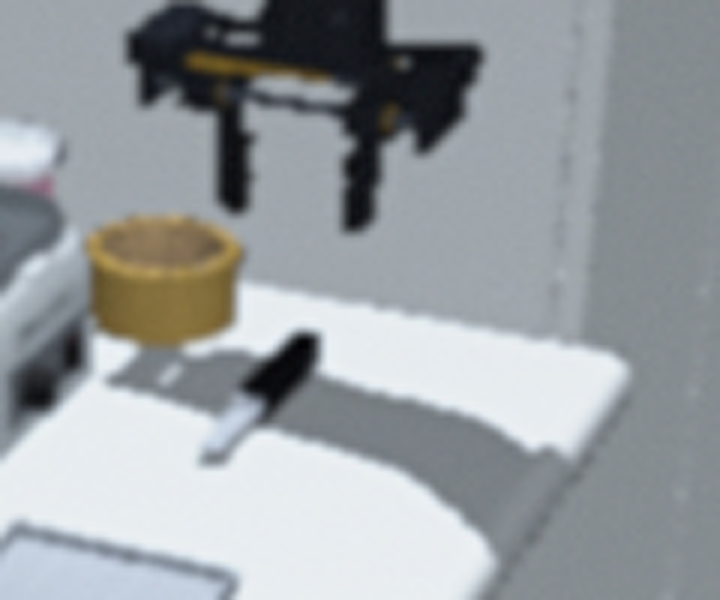

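View pics/a_top.png

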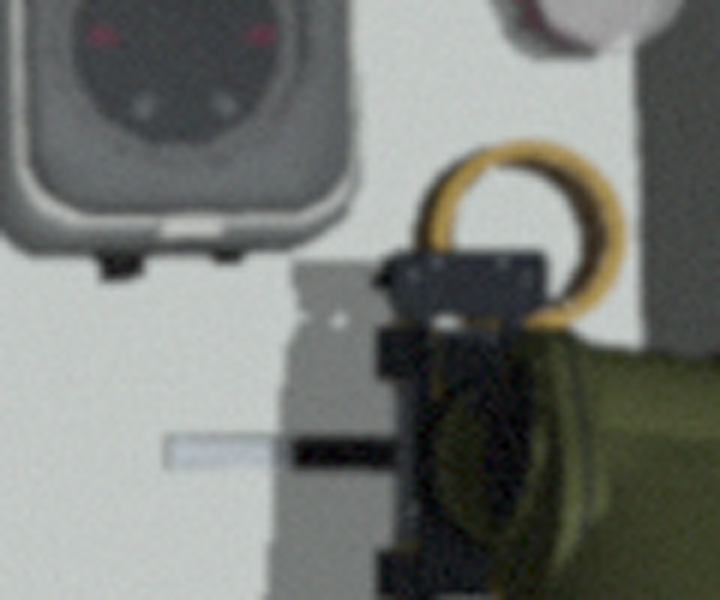

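Call:
arm_command --pt "0.06 0.025 0 -0.002 0" --pt "0.06 0.025 0 0 0" --pt "0.06 0.025 0 0 0" --pt "0.06 0.02 0 0 0" --pt "0.06 0.01 0 0 0" --pt "0.06 0.005 0 0 0" --pt "0.06 0 0 0 0"

```text
clock: 3.2
tool_pos: [0.5079, -0.3725, 0.0091]
eef_rot: [0.505, 0.495, -0.505, 0.495]
contact_force: [-0.1, 0.5, 0.7]
opening: 0.683
```

```bash
python3 -c "
from h import *
rel([.505,-.371,.004],-.8)"
```

```text
t 3.2 pos [ 0.5079 -0.3725  0.0091] yaw -1.15 down [ 6.e-04 -3.e-04 -1.e+00] F [-0.1  0.5  0.7] Mo [-0.07 -0.09 -0.03] open 60.2
q [ 0.73  1.03 -0.32  1.67  0.56  0.54  0.05]
shift [ 0.0051 -0.0029 -0.0014]
roll -0.006
```

Call:
arm_command --pt "0.06 0.005 -0.003 0 -0.005" --pt "0.06 0 0 0 0" --pt "0.0 0 0 0 0" --pt "0.0 0 0 0 0" --pt "0.0 0 0 0 0" --pt "0.0 0 0 0 0" --pt "0.0 0 0 0 0" --pt "0.0 0 0 0 0" --force 40

```text
clock: 4.2
tool_pos: [0.5049, -0.3723, 0.0038]
eef_rot: [0.504, 0.496, -0.504, 0.496]
contact_force: [1.3, -0.3, 0.3]
opening: 0.194
```

```bash
python3 -c "
from h import *
rel([.505,-.371,.004],-.8)"
```

```text
t 4.2 pos [ 0.5049 -0.3723  0.0038] yaw -0.85 down [ 7.e-04 -1.e-04 -1.e+00] F [ 1.3 -0.3  0.3] Mo [-0.05 -0.26 -0.02] open 17.1
q [ 0.73  1.03 -0.32  1.68  0.56  0.52  0.05]
shift [-0.0002  0.0001 -0.0013]
roll -0.001
```

Call:
arm_command --pt "0.0 -0.03 0 0 0" --pt "0.0 -0.04 0 0 0" --pt "0.0 -0.04 0 0 0" --pt "0.0 -0.04 0 0 0" --pt "0.0 0 0 0 0"

```text
clock: 4.82
tool_pos: [0.506, -0.3732, 0.1567]
eef_rot: [0.504, 0.494, -0.503, 0.498]
contact_force: [0.5, 0.5, -1.3]
opening: 0.205
```

```bash
python3 -c "
from h import *
rel([.5524,.0123,.150],11.35)
p,d=r.snapshot('scene'); np.save('pics/2scene',d);crop(p,360,100,460,200,6,'pics/b_s.png')
p,d=r.snapshot('top'); np.save('pics/2top',d);crop(p,360,180,460,250,7,'pics/b_t.png')"
```

```text
t 4.83 pos [ 0.506  -0.3732  0.1567] yaw -0.89 down [ 0.0047 -0.003  -1.    ] F [ 0.5  0.5 -1.3] Mo [ 0.   -0.06 -0.  ] open 18.0
q [ 0.8   0.82 -0.44  1.63  0.45  0.79  0.15]
shift [ 0.0058  0.0403 -0.3862]
roll -0.214
```

View pics/b_s.png

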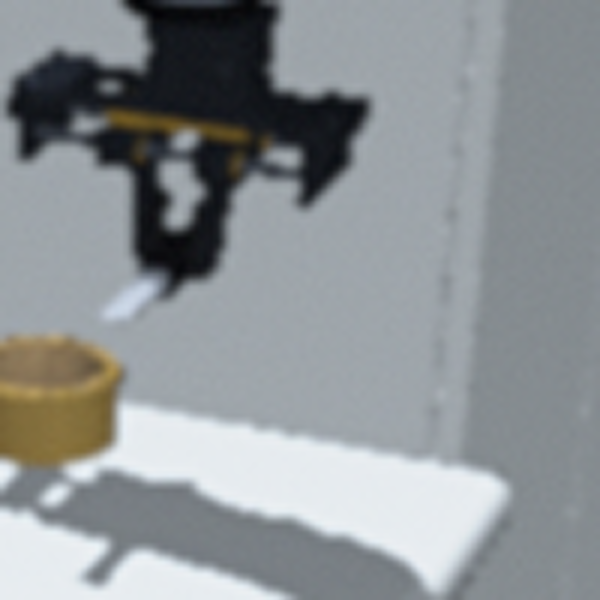

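View pics/b_t.png

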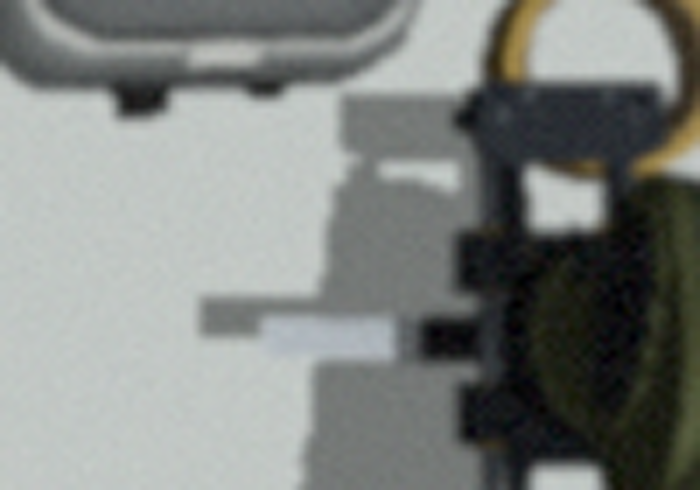

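```bash
python3 -c "
from h import *
d=np.load('pics/2top.npy');C=cloud('top',d)
for u in range(395,424,2): print(u,C[228,u].round(4),C[227,u,2].round(4))
print(cast('top',[397.2,228],.165))"
```

```text
395 [ 0.5046 -0.302  -0.0013] -0.0061
397 [ 0.5043 -0.2789  0.1605] 0.1654
399 [ 0.5043 -0.2841  0.1618] 0.1616
401 [ 0.5042 -0.2888  0.166 ] 0.1617
403 [ 0.5041 -0.2949  0.1626] 0.1593
405 [ 0.5041 -0.3005  0.1615] 0.1636
407 [ 0.504  -0.3049  0.1673] 0.1586
409 [ 0.5039 -0.3113  0.1621] 0.1739
411 [ 0.5039 -0.3173  0.1597] 0.165
413 [ 0.5038 -0.3213  0.1665] 0.1686
415 [ 0.5037 -0.3266  0.1675] 0.166
417 [ 0.5037 -0.332   0.1675] 0.1702
419 [ 0.5036 -0.3374  0.1676] 0.1689
421 [ 0.5035 -0.3406  0.1776] 0.1785
423 [ 0.5035 -0.346   0.1777] 0.1718
[[ 0.50433511 -0.27863219  0.165     ]]
```

Call:
arm_command --pt "0.0 0 0.006 -0.04 0" --pt "0.0 0 0.006 -0.055 0" --pt "0.0 0 0.006 -0.055 0" --pt "0.0 0 0.006 -0.055 0" --pt "0.0 0 0.006 -0.055 0" --pt "0.0 0 0.006 -0.055 0" --pt "0.0 0 0.004 -0.04 0" --pt "0.0 0 0 -0.03 0" --pt "0.0 0 0 0 -0.107" --pt "0.0 0 0 0 -0.107" --pt "0.0 0 0 0 0" --pt "0.0 0 0 0 0"

```text
clock: 6.42
tool_pos: [0.5496, 0.0118, 0.1528]
eef_rot: [0.448, 0.547, -0.449, 0.546]
contact_force: [0.1, 0.5, -0.7]
opening: 0.2
```

```bash
python3 -c "
from h import *
rel([.5524,.0123,.0748],11.35)
ds=[]
for i in range(4):
    p,d=r.snapshot('top'); ds.append(d)
d=np.mean(ds,0);np.save('pics/3top',d);np.save('pics/3topp',p);crop(p,200,180,330,260,6,'pics/c_t.png')
p,d=r.snapshot('scene');np.save('pics/3scenep',p);np.save('pics/3scene',d);crop(p,260,180,380,300,6,'pics/c_s.png')"
```

```text
t 6.42 pos [0.5496 0.0118 0.1528] yaw 11.29 down [-1.9e-03 -3.0e-04 -1.0e+00] F [ 0.1  0.5 -0.7] Mo [-0.03 -0.11  0.06] open 17.6
q [ 0.14  0.74 -0.41  1.87  0.47  0.63 -0.36]
shift [0.078  0.0029 0.    ]
roll -0.001
```

View pics/c_s.png

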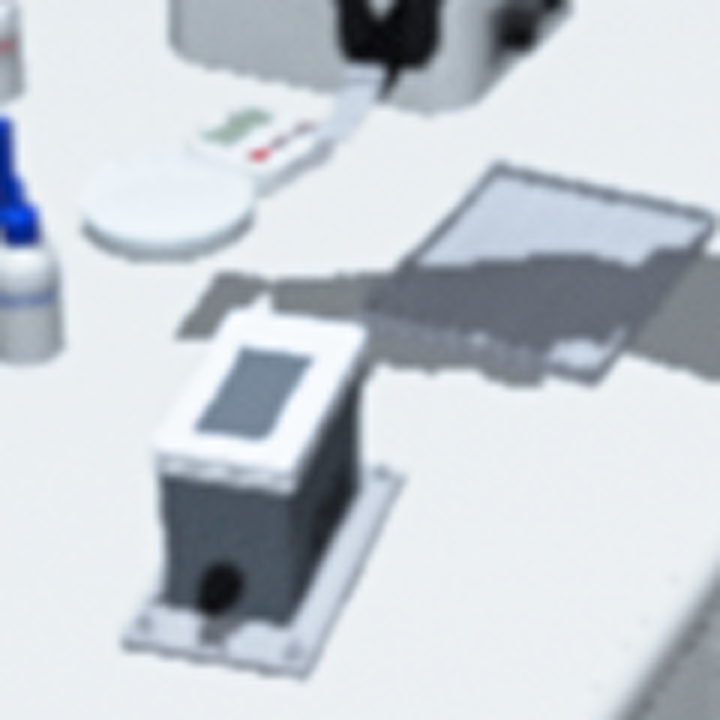

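View pics/c_t.png

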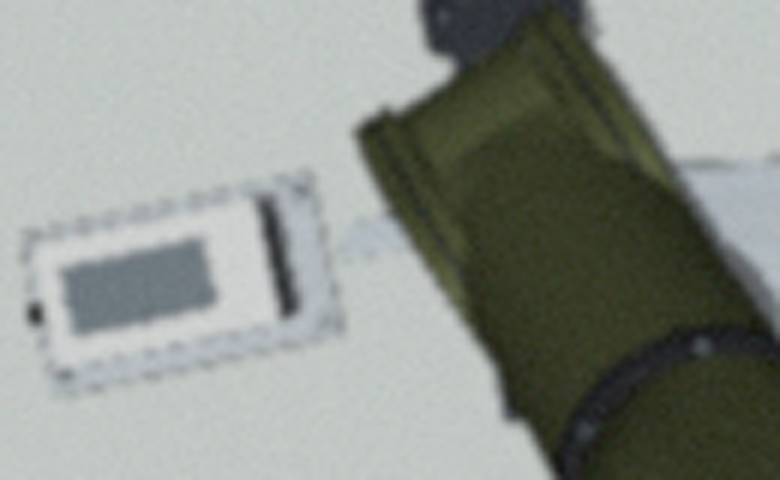

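```bash
python3 -c "
from h import *
d=np.load('pics/3top.npy');C=cloud('top',d)
P=[]
for v in range(213,226):
  for u in range(252,272):
    if .13<C[v,u,2]<.19: P.append(C[v,u]); 
P=np.array(P); D=np.array([-.197,.98]); s=(P[:,:2]-[.5255,.1461])@D; n=(P[:,:2]-[.5255,.1461])@[.98,.197]
print(len(P),s.min(),s.max()); 
for i in np.argsort(s)[::4]: print(s[i].round(4),n[i].round(4),P[i,2].round(4))
d=np.load('pics/3scene.npy');C=cloud('scene',d)
for v in range(190,208):
  print(v,[(u,C[v,u].round(3).tolist()) for u in range(308,328) if .14<C[v,u,2]<.2][:3])
"
```

```text
59 -0.07038722908479564 -0.04126893669305108
-0.0704 -0.0091 0.1647
-0.0669 0.003 0.1588
-0.0649 -0.0078 0.1617
-0.0628 -0.0046 0.1629
-0.0612 0.0013 0.1622
-0.0592 0.0045 0.1637
-0.0574 -0.0035 0.1617
-0.056 0.0024 0.1628
-0.0538 -0.0083 0.1635
-0.0514 -0.0049 0.1603
-0.05 0.0009 0.1616
-0.0479 0.0041 0.1619
-0.046 -0.0038 0.1592
-0.0446 0.0021 0.1612
-0.0422 -0.0085 0.1591
190 [(318, [0.563, 0.025, 0.154]), (319, [0.549, 0.045, 0.167]), (320, [0.545, 0.047, 0.168])]
191 [(319, [0.545, 0.052, 0.168]), (320, [0.548, 0.041, 0.162]), (321, [0.544, 0.044, 0.164])]
192 [(318, [0.55, 0.05, 0.162]), (319, [0.545, 0.054, 0.165]), (320, [0.541, 0.054, 0.166])]
193 [(318, [0.545, 0.058, 0.164]), (319, [0.544, 0.055, 0.163]), (320, [0.543, 0.051, 0.161])]
194 [(318, [0.546, 0.056, 0.16]), (319, [0.541, 0.06, 0.163]), (320, [0.539, 0.058, 0.162])]
195 [(317, [0.544, 0.067, 0.163]), (318, [0.541, 0.067, 0.163]), (319, [0.54, 0.062, 0.161])]
196 [(316, [0.542, 0.076, 0.164]), (317, [0.542, 0.07, 0.161]), (318, [0.537, 0.073, 0.164])]
197 [(316, [0.541, 0.077, 0.162]), (317, [0.538, 0.078, 0.163]), (318, [0.534, 0.078, 0.164])]
198 [(315, [0.542, 0.081, 0.161]), (316, [0.539, 0.081, 0.161]), (317, [0.535, 0.083, 0.163])]
199 [(314, [0.539, 0.093, 0.164]), (315, [0.537, 0.09, 0.163]), (316, [0.535, 0.088, 0.162])]
200 [(314, [0.54, 0.091, 0.16]), (315, [0.536, 0.093, 0.161]), (316, [0.533, 0.093, 0.162])]
201 [(313, [0.538, 0.099, 0.161]), (314, [0.535, 0.099, 0.162]), (315, [0.534, 0.096, 0.16])]
202 [(312, [0.535, 0.11, 0.164]), (313, [0.537, 0.102, 0.159]), (314, [0.535, 0.101, 0.159])]
203 [(315, [0.529, 0.106, 0.16]), (316, [0.527, 0.104, 0.16]), (317, [0.523, 0.105, 0.162])]
204 []
205 []
206 []
207 []
```

Call:
arm_command --pt "0.0 0.025 0.0025 0 0" --pt "0.0 0.025 0 0 0" --pt "0.0 0.018 0 0 0" --pt "0.0 0.008 0 0 0" --pt "0.0 0 0 0 0" --pt "0.0 0 0 0 0"

```text
clock: 7.42
tool_pos: [0.5533, 0.0126, 0.0784]
eef_rot: [0.448, 0.547, -0.448, 0.547]
contact_force: [-0.4, 0.0, -0.7]
opening: 0.199
```

```bash
python3 -c "
from h import *
rel([.5521,.0123,.0765],11.35)
ds=[]
for i in range(3):
    p,d=r.snapshot('top'); ds.append(d)
C=cloud('top',np.mean(ds,0)); crop(p,200,180,330,260,6,'pics/d_t.png')
p,d=r.snapshot('scene');crop(p,280,200,360,270,9,'pics/d_s.png')
v,u=np.mgrid[:400,:640]; m=(C[...,2]>.06)&(C[...,2]<.1)&(C[...,1]<.14)&(C[...,1]>.0)&(abs(C[...,0]-.53)<.03)
P=C[m]; s=(P[:,:2]-[.5255,.1461])@[-.197,.98]; n=(P[:,:2]-[.5255,.1461])@[.98,.197]
print(len(P),s.min(),s.max(),n.min(),n.max(),np.polyfit(s,P[:,2],1), np.polyval(np.polyfit(s,P[:,2],1),s.max()))
m=(C[...,2]>.09)&(C[...,1]>.16)&(C[...,1]<.24)&(abs(C[...,0]-.515)<.02); print('cover',np.mean(C[m][:,2]),m.sum())
"
```

```text
t 7.42 pos [0.5533 0.0126 0.0784] yaw 11.39 down [ 1.3e-03  1.0e-04 -1.0e+00] F [-0.4  0.  -0.7] Mo [-0.03 -0.09  0.01] open 17.5
q [ 0.08  0.85 -0.32  1.9   0.55  0.47 -0.43]
shift [ 0.0019 -0.0012  0.0001]
roll 0.001
55 -0.0712138149965222 -0.04091835380842061 -0.007081171869415397 0.008390697312134252 [-0.05134388  0.08493615] 0.08703705961775116
cover 0.10384859513689029 394
```

View pics/d_s.png

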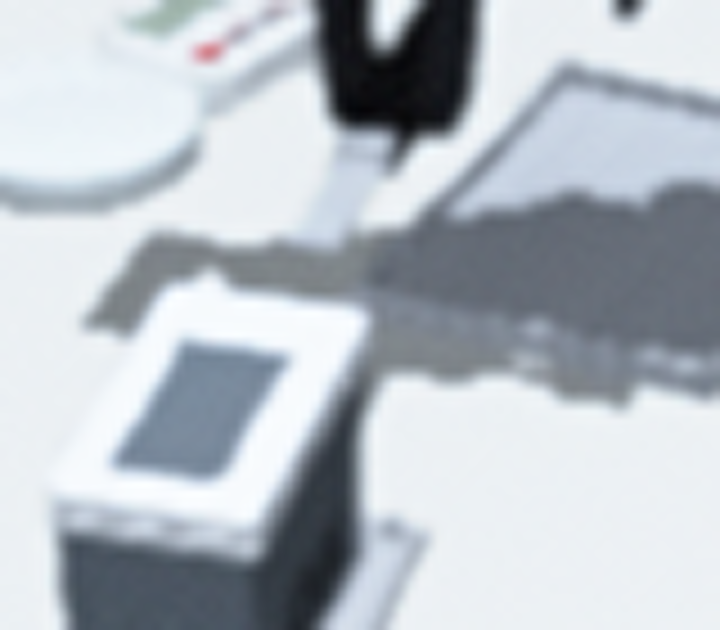

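View pics/d_t.png

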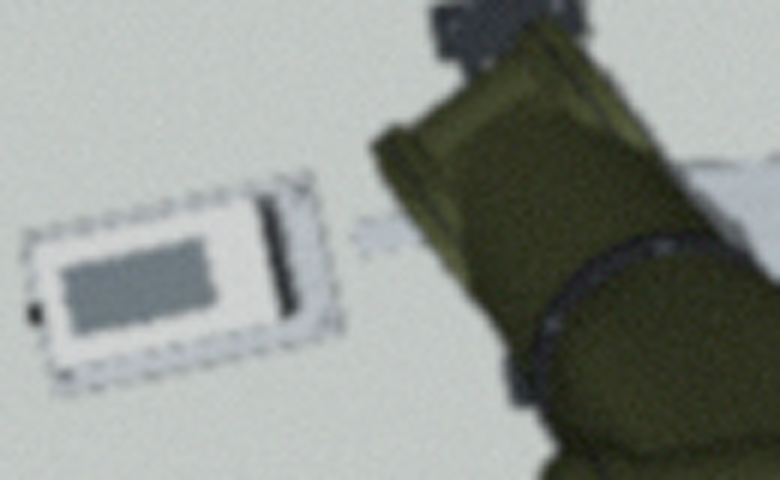

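Call:
arm_command --pt "0.0 0.0025 -0.0005 0 0" --pt "0.0 0 0 0 0" --pt "0.0 0 0 0 0"

```text
clock: 8.0
tool_pos: [0.5523, 0.0124, 0.0752]
eef_rot: [0.448, 0.547, -0.448, 0.547]
contact_force: [0.4, -0.1, -0.4]
opening: 0.201
```

```bash
python3 -c "
from h import *
rel([.5521,.0123,.0758],11.35)
ds=[]
for i in range(4):
    p,d=r.snapshot('top'); ds.append(d)
C=cloud('top',np.median(ds,0))
m=(C[...,2]>.06)&(C[...,2]<.1)&(C[...,1]<.14)&(C[...,1]>.0)&(abs(C[...,0]-.53)<.03)
P=C[m]; s=(P[:,:2]-[.5255,.1461])@[-.197,.98]; n=(P[:,:2]-[.5255,.1461])@[.98,.197]
print(len(P),s.min(),s.max(),n.min(),n.max()); f=np.polyfit(s,P[:,2],1)
for a in(-.065,-.055,-.045,-.038): k=abs(s-a)<.005; print(a,np.median(P[k,2]),k.sum(),np.polyval(f,a))
Q=C[220:232,215:235,2]; print('cover',np.median(Q),Q.std())
"
```

```text
t 8.0 pos [0.5523 0.0124 0.0752] yaw 11.4 down [-0.e+00 -1.e-04 -1.e+00] F [ 0.4 -0.1 -0.4] Mo [ 0.02 -0.06 -0.  ] open 17.7
q [ 0.08  0.86 -0.32  1.9   0.55  0.47 -0.43]
shift [-0.0006 -0.0002  0.0001]
roll 0.001
57 -0.07321710499057951 -0.04122174833681183 -0.008087695075005525 0.007492335466567748
-0.065 0.08512164001179667 16 0.08479334675994481
-0.055 0.08522792861061779 20 0.084781456252932
-0.045 0.084271818746804 18 0.0847695657459192
-0.038 0.08419605211003045 4 0.08476124239101024
cover 0.09410947404457404 0.001777460151654763
```

Call:
arm_command --pt "0.0 0 0 -0.015 0" --pt "0.0 0 0 -0.015 0" --pt "0.0 0 0 -0.008 0" --pt "0.0 0 0 -0.005 0" --pt "0.0 0 0 -0.005 0" --pt "0.0 0 0 0 0"

```text
clock: 8.95
tool_pos: [0.5428, 0.0598, 0.0752]
eef_rot: [0.448, 0.547, -0.448, 0.547]
contact_force: [0.6, 0.5, -0.6]
opening: 0.202
```

```bash
python3 -c "
from h import *
rel([.5521-.0122,.0123+.061,.0755],11.35)
p,d=r.snapshot('scene');crop(p,280,200,360,270,9,'pics/e_s.png')
p,d=r.snapshot('top');crop(p,200,180,330,260,6,'pics/e_t.png')
"
```

```text
t 8.95 pos [0.5428 0.0598 0.0752] yaw 11.42 down [ 1.e-04 -0.e+00 -1.e+00] F [ 0.6  0.5 -0.6] Mo [-0.05 -0.1   0.01] open 17.8
q [-0.02  0.85 -0.3   1.92  0.54  0.45 -0.51]
shift [-0.0003 -0.0001 -0.0138]
roll 0.001
```

View pics/e_s.png

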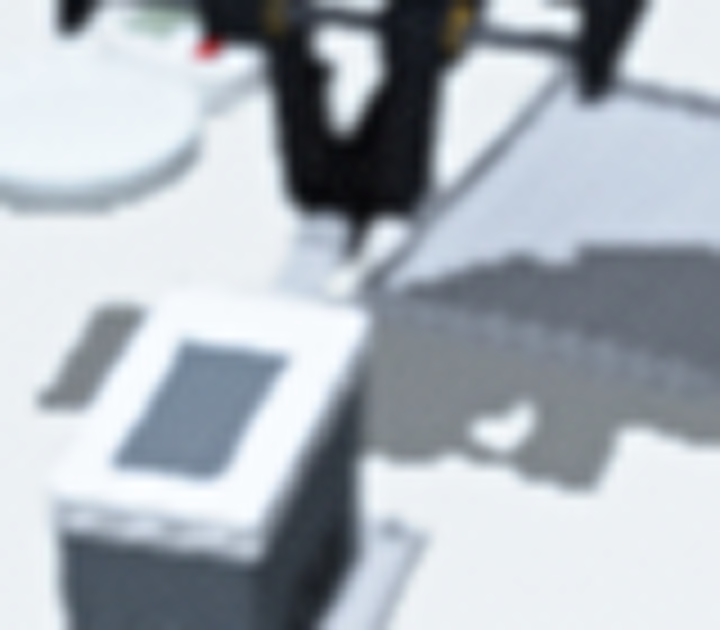

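View pics/e_t.png

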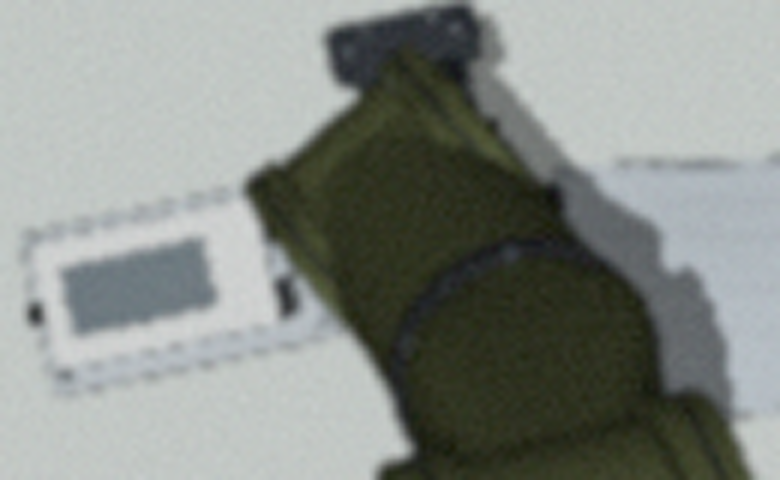

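Call:
arm_command --pt "0.0 0 0 -0.005 0" --pt "0.0 0 0 -0.004 0" --pt "0.0 0 0 -0.003 0" --pt "0.0 0 0 0 0" --pt "0.0 0 0 0 0"

```text
clock: 9.68
tool_pos: [0.5404, 0.0711, 0.0752]
eef_rot: [0.448, 0.547, -0.448, 0.547]
contact_force: [1.2, 1.4, -0.4]
opening: 0.199
```

```bash
python3 -c "
from h import *
rel([.5521-.0122,.0123+.061,.0755],11.35)
p,d=r.snapshot('scene');crop(p,280,200,360,270,9,'pics/f_s.png')
"
```

```text
t 9.68 pos [0.5404 0.0711 0.0752] yaw 11.4 down [ 0.e+00 -3.e-04 -1.e+00] F [ 1.2  1.4 -0.4] Mo [-0.01 -0.09 -0.02] open 17.6
q [-0.04  0.85 -0.29  1.93  0.53  0.44 -0.53]
shift [-0.0003 -0.0001 -0.0023]
roll 0.001
```

View pics/f_s.png

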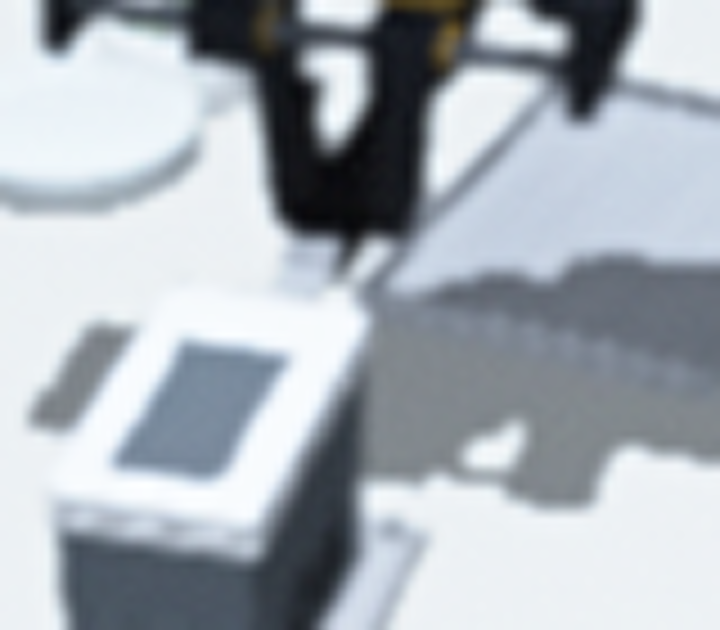

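Call:
arm_command --pt "0.0 0 0 -0.0015 0" --pt "0.0 0 0 0 0" --pt "0.0 0 0 0 0"

```text
clock: 10.1
tool_pos: [0.5401, 0.0727, 0.0752]
eef_rot: [0.448, 0.547, -0.448, 0.547]
contact_force: [-0.6, -0.1, -1.1]
opening: 0.198
```

```bash
python3 -c "
from h import *
rel([.5521-.0122,.0123+.061,.0755],11.35)
"
```

```text
t 10.1 pos [0.5401 0.0727 0.0752] yaw 11.4 down [ 0.e+00 -1.e-04 -1.e+00] F [-0.6 -0.1 -1.1] Mo [-0.01 -0.03 -0.02] open 17.4
q [-0.04  0.85 -0.29  1.93  0.53  0.44 -0.53]
shift [-0.0003 -0.0001 -0.0006]
roll 0.001
```

Call:
arm_command --pt "0.0 0.002 0 0 0" --pt "0.0 0.0045 0 -0.0002 0" --pt "0.0 0.0045 0 -0.0002 0" --pt "0.0 0.0045 0 -0.0007 0" --pt "0.0 0.0045 0 -0.0008 0" --pt "0.0 0 0 0 0" --force 20

```text
clock: 10.85
tool_pos: [0.5398, 0.0743, 0.0548]
eef_rot: [0.448, 0.547, -0.448, 0.547]
contact_force: [0.1, -1.5, 0.4]
opening: 0.201
```

```bash
python3 -c "
from h import *
rel(None)
p,d=r.snapshot('scene');crop(p,280,200,360,270,9,'pics/g_s.png')
"
```

```text
t 10.85 pos [0.5398 0.0743 0.0548] yaw 11.38 down [-3.e-04 -6.e-04 -1.e+00] F [ 0.1 -1.5  0.4] Mo [-0.29 -0.22 -0.02] open 17.7
q [-0.07  0.88 -0.26  1.93  0.55  0.4  -0.55]
```

View pics/g_s.png

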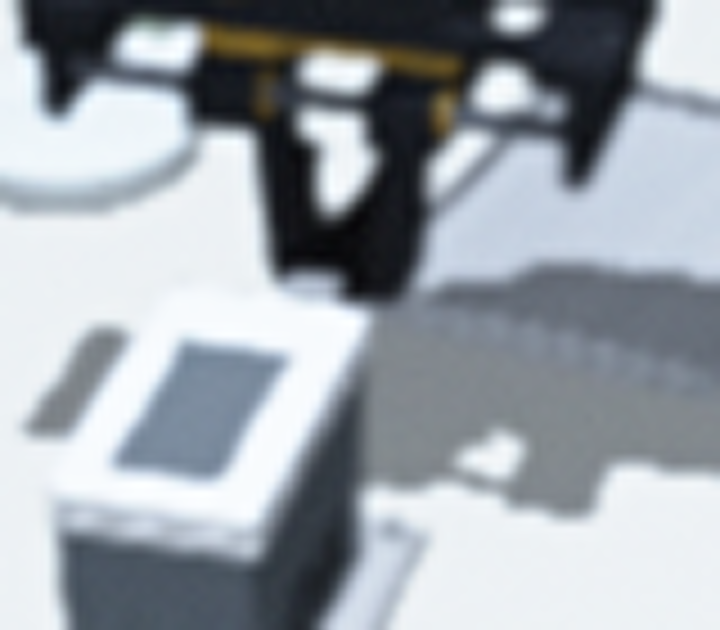

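Call:
arm_command --pt "0.0 0.0045 0 -0.0012 0" --pt "0.0 0.0045 0 -0.0014 0" --pt "0.0 0.0042 0 -0.0017 0" --pt "0.0 0.0042 0 -0.0019 0" --pt "0.0 0 0 0 0"

```text
clock: 11.52
tool_pos: [0.5385, 0.0805, 0.0374]
eef_rot: [0.448, 0.547, -0.448, 0.547]
contact_force: [0.6, -3.1, -0.2]
opening: 0.208
```

```bash
python3 -c "
from h import *
rel(None)
p,d=r.snapshot('scene');crop(p,280,200,360,270,9,'pics/h_s.png')
p,d=r.snapshot('top');C=cloud('top',d);np.save('pics/h_t',p)
for t in(-50,-40,-30,-20,0,20,40,50):
    uv=proj('top',[.5147-.197*t/1e3,.2+.98*t/1e3,.094])[0]; a,b=int(round(uv[0])),int(round(uv[1])); print(t,np.median(C[b-2:b+3,a,2]).round(4),end=' ')
"
```

```text
t 11.53 pos [0.5385 0.0805 0.0374] yaw 11.4 down [-4.e-04 -5.e-04 -1.e+00] F [ 0.6 -3.1 -0.2] Mo [-0.63 -0.28 -0.01] open 18.3
q [-0.09  0.91 -0.24  1.94  0.56  0.36 -0.57]
-50 0.4355 -40 0.4316 -30 0.0966 -20 0.1014 0 0.0983 20 0.0956 40 0.0945 50 0.0945
```

View pics/h_s.png

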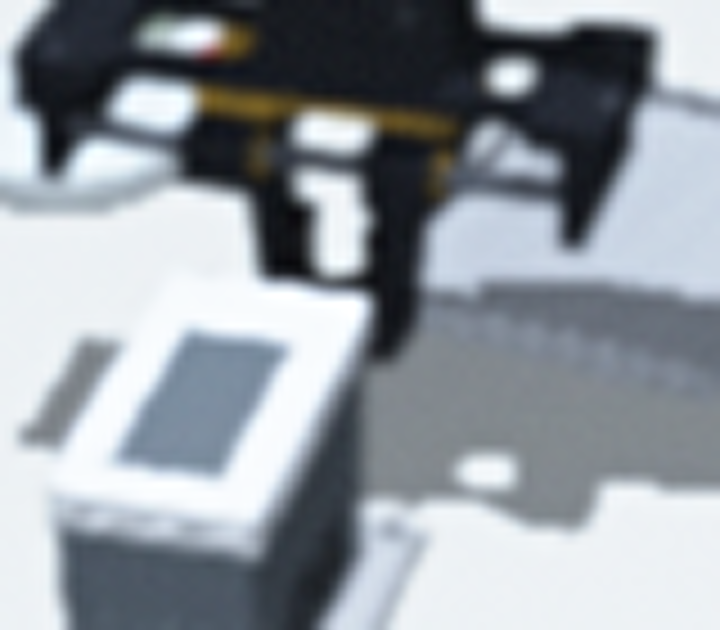

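Call:
arm_command --pt "0.0 0.0028 0 -0.0014 0" --pt "0.0 0 0 0 0" --pt "0.0 -0.0015 0 0.0 0" --pt "0.0 0 0 0.004 0" --pt "0.0 0.0005 0 0.006 0" --pt "0.0 0.0005 0 0.01 0" --pt "0.0 0.0005 0 0.01 0" --pt "0.0 0 0 0 0"

```text
clock: 12.62
tool_pos: [0.5437, 0.0569, 0.0355]
eef_rot: [0.449, 0.549, -0.445, 0.546]
contact_force: [-2.5, 8.1, 3.7]
opening: 0.2
```

```bash
cat >> h.py <<'E'
def covz(C):
    for t in(-50,-40,-30,-20,0,20,40,50):
        uv=proj('top',[.5147-.197*t/1e3,.2+.98*t/1e3,.094])[0]; a,b=int(round(uv[0])),int(round(uv[1])); print(t,np.median(C[b-2:b+3,a,2]).round(4),end=' ')
    print()
E
python3 -c "
from h import *
rel(None)
p,d=r.snapshot('scene');crop(p,280,200,360,270,9,'pics/i_s.png')
p,d=r.snapshot('top');C=cloud('top',d);covz(C)
"
```

```text
t 12.62 pos [0.5437 0.0569 0.0355] yaw 11.53 down [ 3.0e-04  7.1e-03 -1.0e+00] F [-2.5  8.1  3.7] Mo [ 1.71  0.63 -0.17] open 17.6
q [-0.04  0.92 -0.25  1.93  0.57  0.36 -0.53]
-50 0.1012 -40 0.1 -30 0.1016 -20 0.1018 0 0.0974 20 0.0968 40 0.0961 50 0.0957
```

View pics/i_s.png

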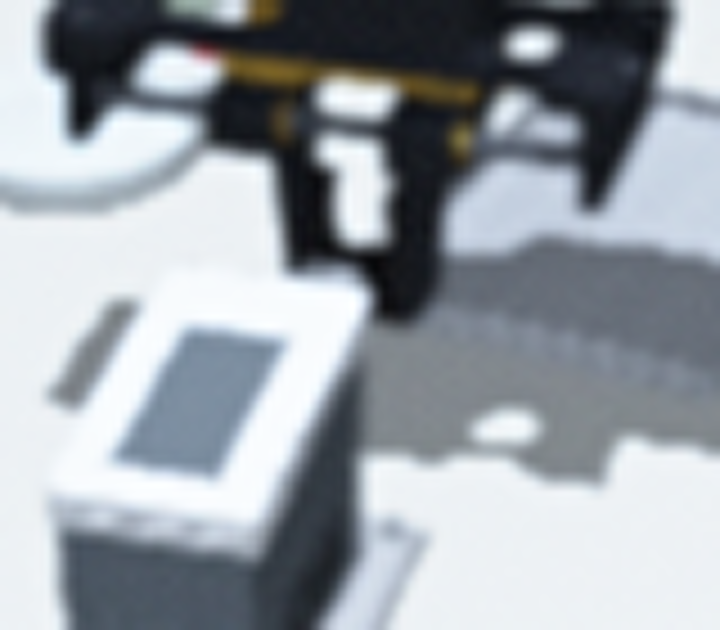

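```bash
python3 -c "
from h import *
p,d=r.snapshot('top');C=cloud('top',d);crop(p,225,190,295,250,10,'pics/j_t.png')
p,d=r.snapshot('scene');crop(p,295,215,345,260,14,'pics/j_s.png')
D=np.array([-.197,.98])
for v in range(212,228):
  print(v,[(u,(1e3*((C[v,u,:2]-[.5255,.1461])@D)).round(0),(1e3*C[v,u,2]).round(0)) for u in range(244,258) if C[v,u,2]<.2])
"
```

```text
212 []
213 [(244, np.float64(4.0), np.float64(5.0))]
214 [(244, np.float64(3.0), np.float64(23.0))]
215 [(244, np.float64(3.0), np.float64(29.0)), (245, np.float64(3.0), np.float64(5.0))]
216 [(244, np.float64(2.0), np.float64(38.0)), (245, np.float64(3.0), np.float64(9.0))]
217 [(244, np.float64(2.0), np.float64(45.0)), (245, np.float64(3.0), np.float64(10.0)), (246, np.float64(1.0), np.float64(5.0))]
218 [(244, np.float64(3.0), np.float64(45.0)), (245, np.float64(3.0), np.float64(22.0)), (246, np.float64(1.0), np.float64(5.0)), (247, np.float64(-1.0), np.float64(3.0))]
219 [(244, np.float64(2.0), np.float64(55.0)), (245, np.float64(3.0), np.float64(20.0)), (246, np.float64(2.0), np.float64(6.0)), (247, np.float64(-10.0), np.float64(93.0)), (248, np.float64(-13.0), np.float64(90.0))]
220 [(244, np.float64(3.0), np.float64(59.0)), (245, np.float64(3.0), np.float64(27.0)), (246, np.float64(2.0), np.float64(16.0)), (247, np.float64(-9.0), np.float64(85.0)), (248, np.float64(-13.0), np.float64(95.0))]
221 [(244, np.float64(3.0), np.float64(64.0)), (245, np.float64(2.0), np.float64(39.0)
[... 1934 characters left out ...]
loat64(6.0)), (251, np.float64(-9.0), np.float64(6.0)), (252, np.float64(-12.0), np.float64(12.0)), (253, np.float64(-14.0), np.float64(3.0)), (254, np.float64(-17.0), np.float64(6.0))]
227 [(244, np.float64(2.0), np.float64(101.0)), (245, np.float64(3.0), np.float64(63.0)), (246, np.float64(2.0), np.float64(51.0)), (247, np.float64(3.0), np.float64(11.0)), (248, np.float64(1.0), np.float64(6.0)), (249, np.float64(-2.0), np.float64(7.0)), (250, np.float64(-5.0), np.float64(10.0)), (251, np.float64(-8.0), np.float64(3.0)), (252, np.float64(-11.0), np.float64(7.0)), (253, np.float64(-15.0), np.float64(15.0)), (254, np.float64(-17.0), np.float64(4.0)), (255, np.float64(-19.0), np.float64(0.0))]
```

View pics/j_s.png

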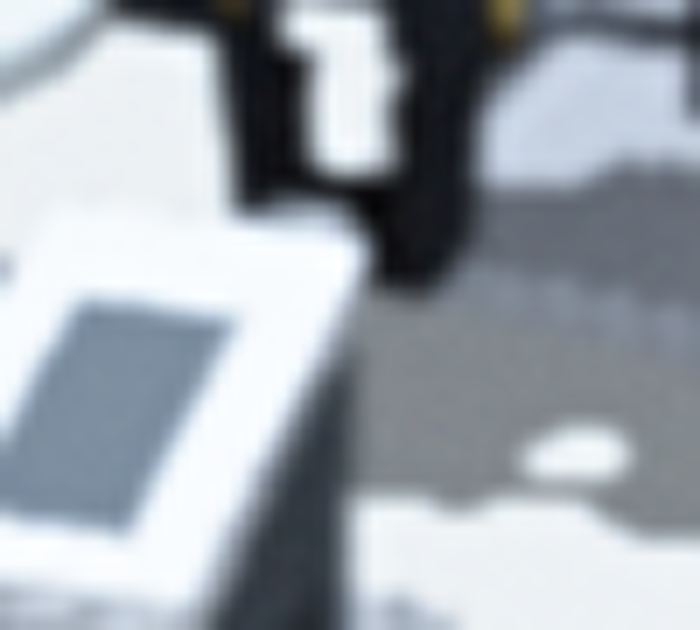

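View pics/j_t.png

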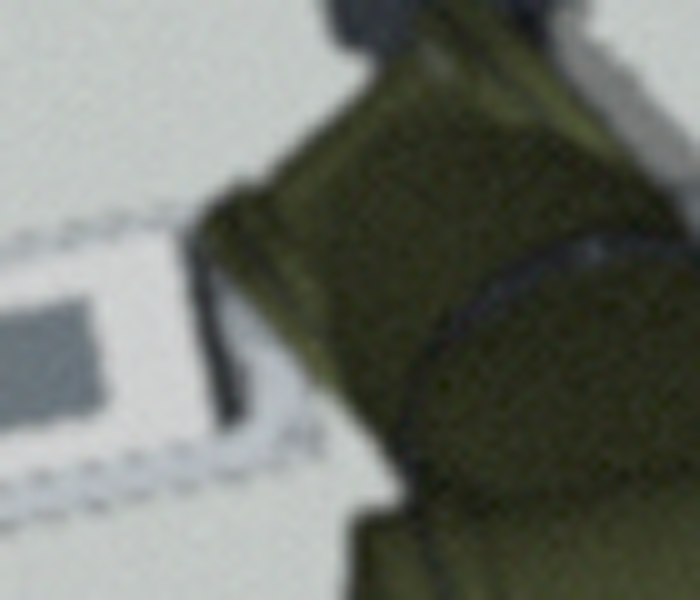

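Call:
arm_command --pt "0.0 -0.008 0 0 0" --pt "0.0 -0.015 0 0 0" --pt "0.0 -0.03 0 0 0" --pt "0.0 -0.035 0 0 0" --pt "0.0 -0.03 0 0 0" --pt "0.0 0 0 0 0.1" --pt "0.0 0 0 0 0.1" --pt "0.0 0 0 0 0" --force 25

```text
clock: 13.82
tool_pos: [0.5443, 0.0516, 0.1539]
eef_rot: [-0.5, -0.499, 0.5, -0.5]
contact_force: [-0.5, 0.2, -0.7]
opening: 0.2
```

```bash
python3 -c "
from h import *
rel([.46,-.32,.15],0)
p,d=r.snapshot('scene');crop(p,270,120,370,300,4,'pics/k_s.png')
p,d=r.snapshot('top');C=cloud('top',d);covz(C)
"
```

```text
t 13.82 pos [0.5443 0.0516 0.1539] yaw -0.07 down [ 9.0e-04 -1.1e-03 -1.0e+00] F [-0.5  0.2 -0.7] Mo [ 0.   -0.08 -0.  ] open 17.7
q [ 0.03  0.72 -0.34  1.88  0.4   0.61 -0.57]
shift [ 0.0042 -0.0839  0.3717]
roll -0.001
-50 0.1023 -40 0.1025 -30 0.1018 -20 0.0996 0 0.0981 20 0.096 40 0.0969 50 0.0944
```

View pics/k_s.png

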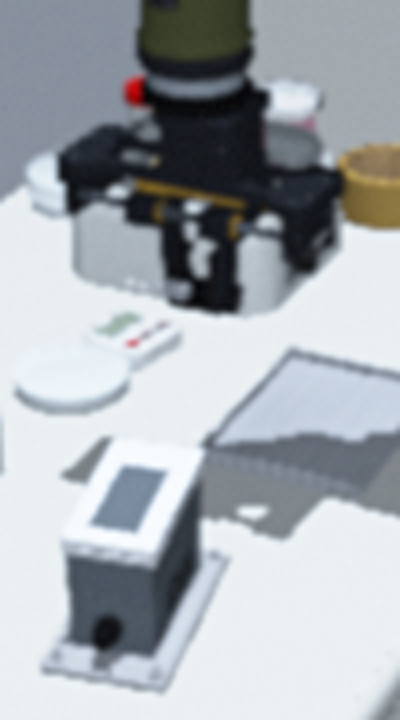

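Call:
arm_command --pt "0.0 0 -0.01 0.04 0" --pt "0.0 0 -0.013 0.055 0" --pt "0.0 0 -0.013 0.055 0" --pt "0.0 0 -0.013 0.055 0" --pt "0.0 0 -0.013 0.055 0" --pt "0.0 0 -0.012 0.055 0" --pt "0.0 0 -0.01 0.04 0" --pt "0.0 0.03 0 0.017 0" --pt "0.0 0.03 0 0 0" --pt "0.0 0.03 0 0 0" --pt "0.0 0.0 0 0 0" --pt "0.0 0.0 0 0 0"

```text
clock: 15.42
tool_pos: [0.4603, -0.3195, 0.0639]
eef_rot: [0.5, 0.5, -0.5, 0.5]
contact_force: [0.7, -0.0, -0.2]
opening: 0.201
```

```bash
python3 -c "
from h import *
rel([.46,-.32,.03],0)
p,d=r.snapshot('scene');crop(p,330,120,430,220,6,'pics/l_s.png')
p,d=r.snapshot('top');C=cloud('top',d);crop(p,340,200,440,270,6,'pics/l_t.png')
"
```

```text
t 15.43 pos [ 0.4603 -0.3195  0.0639] yaw -0.03 down [ 1.1e-03 -5.0e-04 -1.0e+00] F [ 0.7 -0.  -0.2] Mo [-0.01 -0.05 -0.03] open 17.7
q [ 0.72  0.88 -0.33  1.88  0.58  0.47 -0.03]
shift [ 0.0339 -0.0004  0.0005]
roll -0.0
```

View pics/l_s.png

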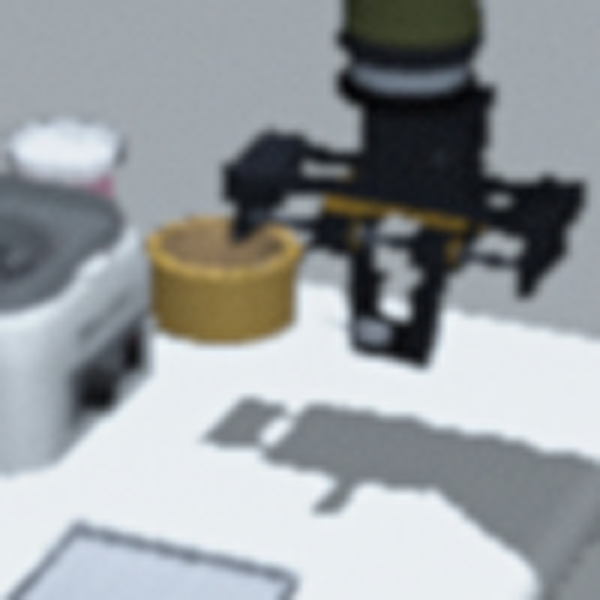

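View pics/l_t.png

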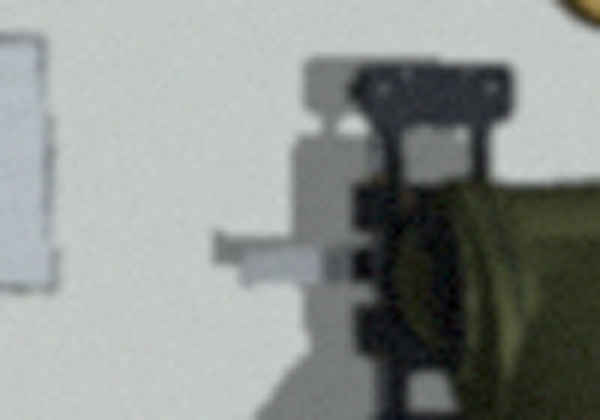

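Call:
arm_command --pt "0.0 0.015 0 0 0" --pt "0.0 0.015 0 0 0" --pt "0.0 0.005 0 0 0" --pt "0.0 0.005 0 0 0" --pt "0.0 0.005 0 0 0" --pt "0.0 0.005 0 0 0" --pt "0.0 0 0 0 0" --force 15

```text
clock: 16.4
tool_pos: [0.4602, -0.3186, 0.0128]
eef_rot: [0.5, 0.5, -0.5, 0.5]
contact_force: [0.9, 1.3, 0.4]
opening: 0.201
```

```bash
python3 -c "
from h import *
rel([.46,-.32,.004],0)
p,d=r.snapshot('scene');crop(p,330,120,430,220,6,'pics/m_s.png')
"
```

```text
t 16.4 pos [ 0.4602 -0.3186  0.0128] yaw 0.0 down [ 4.e-04  6.e-04 -1.e+00] F [0.9 1.3 0.4] Mo [ 0.05 -0.06 -0.01] open 17.7
q [ 0.68  0.97 -0.26  1.89  0.63  0.37 -0.07]
shift [ 0.0088 -0.0002  0.0014]
roll 0.0
```

View pics/m_s.png

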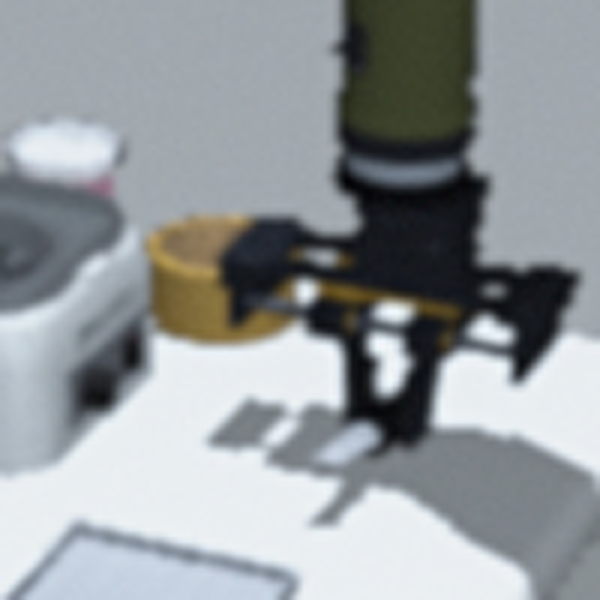

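Call:
arm_command --pt "0.0 0.004 0 0 0" --pt "0.0 0.004 0 0 0" --pt "0.0 0 0 0 0" --pt "0.0 0.001 0 0 0" --pt "0.0 0.0 0 0 0" --force 8

```text
clock: 17.08
tool_pos: [0.4596, -0.3197, 0.004]
eef_rot: [-0.5, -0.5, 0.501, -0.5]
contact_force: [-0.6, 0.7, -1.2]
opening: 0.205
```

```bash
python3 -c "
from h import *
rel([.46,-.32,.004],0)
p,d=r.snapshot('scene');crop(p,330,120,430,220,6,'pics/n_s.png')
p,d=r.snapshot('top');C=cloud('top',d);crop(p,340,200,440,270,6,'pics/n_t.png')
for v in(241,242,243,244,245): print(v,(C[v,370:400,2]*1e3).round(0).astype(int))
"
```

```text
t 17.07 pos [ 0.4596 -0.3197  0.004 ] yaw -0.08 down [-3.e-04 -5.e-04 -1.e+00] F [-0.6  0.7 -1.2] Mo [-0.06 -0.17  0.06] open 18.1
q [ 0.67  0.98 -0.25  1.89  0.64  0.35 -0.08]
shift [-0.      0.0004  0.0003]
roll -0.001
241 [ 14  11  18  12  18  18  13  24  17  12  17  20  13  11  11  24  25  18
  22  22  28  24  22  27  29  22  23  22  86 164]
242 [ 21  16  19  24  15  24  18  20  18  23  15  20  13  25  17  14  22  19
  23  24  17  28  25  26  28  30  24  25  85 171]
243 [ 17  18  20  18  12  18  10  19  18  18  16  16  20  17  15  13  17  11
  21  25  20  31  29  22  30  28  26  32  91 168]
244 [ 22  20  21  12  12  16  15  16  15  13  22   9  19  18  18  25  19  21
  21  21  25  22  26  27  24  28  32  29  81 168]
245 [ 22  22  13  26  18  14  15  17  25  18  16  20  11  17  12   6  20  14
  18  27  19  25  24  25  24  27  29  29  79 174]
```

View pics/n_s.png

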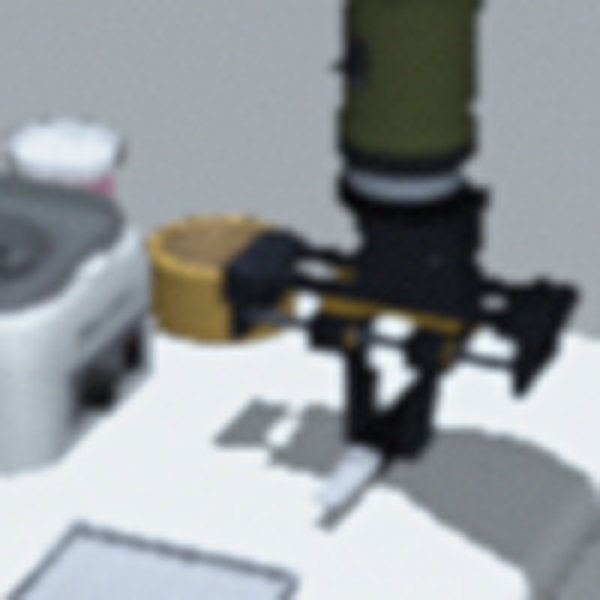

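Call:
arm_command --pt "0.04 0 0 0 0" --pt "0.05 0 0 0 0" --pt "0.06 0 0 0 0" --pt "0.06 -0.02 0 0 0" --pt "0.088 -0.04 0 0 0" --pt "0.088 -0.05 0 0 0" --pt "0.088 -0.05 0 0 0" --pt "0.088 0 0 0 -0.1" --pt "0.088 0 0 0 -0.1" --pt "0.088 0 0 0 0" --force 20

```text
clock: 18.42
tool_pos: [0.4596, -0.3193, 0.1641]
eef_rot: [0.448, 0.547, -0.448, 0.547]
contact_force: [-0.6, -0.4, 0.0]
opening: 1.001
```

```bash
python3 -c "
from h import *
rel([.5147,.2,.15],11.35)
p,d=r.snapshot('scene');crop(p,330,120,430,220,6,'pics/o_s.png')
p,d=r.snapshot('top');C=cloud('top',d);crop(p,340,200,440,270,6,'pics/o_t.png');covz(C)
"
```

```text
t 18.43 pos [ 0.4596 -0.3193  0.1641] yaw 11.34 down [ 0.e+00  1.e-04 -1.e+00] F [-0.6 -0.4  0. ] Mo [-0.03 -0.04 -0.01] open 88.2
q [ 0.82  0.75 -0.51  1.83  0.53  0.71  0.21]
shift [ 0.0141  0.1561 -0.4984]
roll -0.0
-50 0.1024 -40 0.0981 -30 0.1003 -20 0.0983 0 0.095 20 0.0967 40 0.097 50 0.0904
```

View pics/o_s.png

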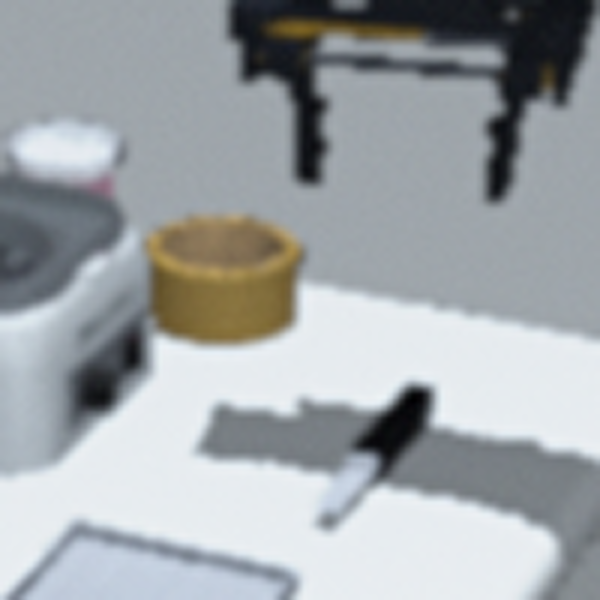

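Call:
arm_command --pt "0.088 0 0.012 -0.04 0" --pt "0.088 0 0.0175 -0.055 0" --pt "0.088 0 0.0175 -0.055 0" --pt "0.088 0 0.0175 -0.055 0" --pt "0.088 0 0.0175 -0.055 0" --pt "0.088 0 0.0175 -0.055 0" --pt "0.088 0 0.0175 -0.055 0" --pt "0.088 0 0.0175 -0.055 0" --pt "0.088 0 0.014 -0.045 0" --pt "0.088 0 0.0075 -0.029 0" --pt "0.088 0 0 0 0" --pt "0.088 0 0 0 0"

```text
clock: 20.02
tool_pos: [0.5139, 0.1989, 0.1637]
eef_rot: [0.448, 0.547, -0.449, 0.547]
contact_force: [0.6, -0.2, 0.1]
opening: 1.003
```

```bash
python3 -c "
from h import *
rel([.5147,.2,.08],11.35)
p,d=r.snapshot('scene');crop(p,270,170,370,290,6,'pics/p_s.png')
"
```

```text
t 20.02 pos [0.5139 0.1989 0.1637] yaw 11.3 down [-7.0e-04 -2.2e-03 -1.0e+00] F [ 0.6 -0.2  0.1] Mo [-0.04 -0.07 -0.04] open 88.4
q [-0.22  0.72 -0.4   1.86  0.44  0.66 -0.68]
shift [ 0.0837  0.0011 -0.0011]
roll -0.001
```

View pics/p_s.png

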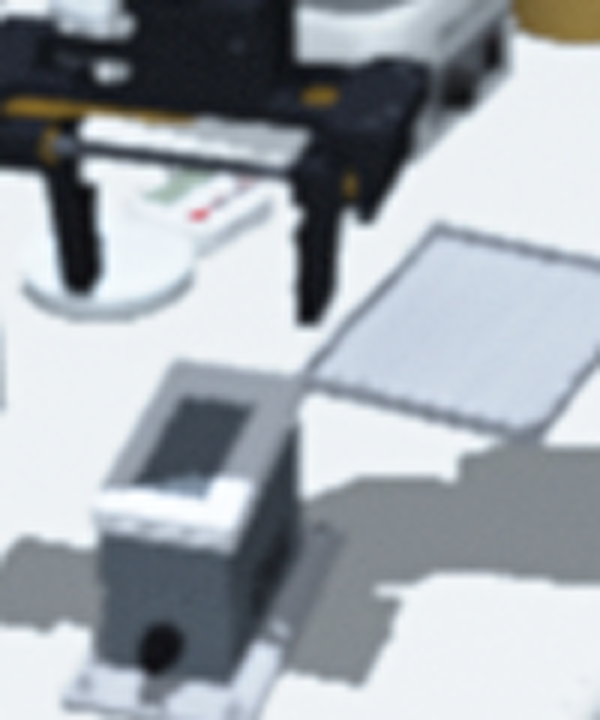

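Call:
arm_command --pt "0.088 0.025 0.001 -0.001 0" --pt "0.088 0.025 0 0 0" --pt "0.088 0.02 0 0 0" --pt "0.088 0.01 0 0 0" --pt "0.088 0.003 0 0 0" --pt "0.088 0 0 0 0" --pt "0.088 0 0 0 0"

```text
clock: 20.95
tool_pos: [0.5153, 0.202, 0.0817]
eef_rot: [0.448, 0.547, -0.448, 0.547]
contact_force: [0.8, -0.7, 1.0]
opening: 0.998
```

```bash
python3 -c "
from h import *
rel([.5147,.2,.08],11.35)
p,d=r.snapshot('scene');crop(p,270,170,370,290,6,'pics/q_s.png')
"
```

```text
t 20.95 pos [0.5153 0.202  0.0817] yaw 11.39 down [ 1.2e-03  5.0e-04 -1.0e+00] F [ 0.8 -0.7  1. ] Mo [ 0.   -0.06  0.03] open 87.9
q [-0.27  0.85 -0.31  1.9   0.52  0.48 -0.76]
shift [ 0.0017 -0.001   0.0018]
roll 0.001
```

View pics/q_s.png

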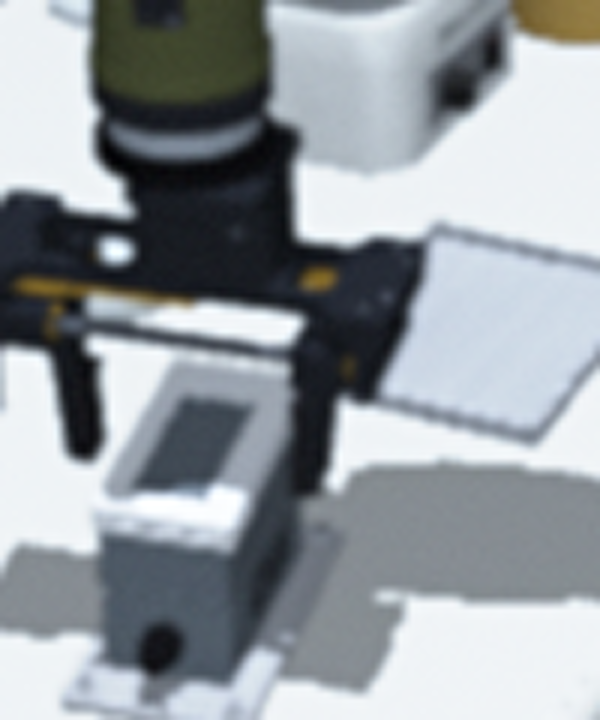

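Call:
arm_command --pt "0.088 0.001 -0.0007 0.001 0" --pt "0.07 0 0 0 0" --pt "0.055 0 0 0 0" --pt "0.05 0 0 0 0" --pt "0.05 0 0 0 0" --pt "0.05 0 0 0 0" --pt "0.05 0 0 0 0" --force 20

```text
clock: 21.88
tool_pos: [0.5147, 0.2011, 0.0802]
eef_rot: [0.448, 0.547, -0.447, 0.547]
contact_force: [0.4, 0.5, 3.0]
opening: 0.7
```

```bash
python3 -c "
from h import *
rel([.5147,.2,.08],11.35)
"
```

```text
t 21.88 pos [0.5147 0.2011 0.0802] yaw 11.41 down [ 8.e-04  6.e-04 -1.e+00] F [0.4 0.5 3. ] Mo [ 0.1  -0.28  0.02] open 61.7
q [-0.27  0.85 -0.31  1.9   0.52  0.47 -0.76]
shift [ 0.0002 -0.0003  0.0011]
roll 0.001
```

Gripped at 61.7 mm. Lift gently.

Call:
arm_command --pt "0.05 -0.003 0 0 0" --pt "0.05 -0.005 0 0 0" --pt "0.05 -0.008 0 0 0" --pt "0.05 -0.01 0 0 0" --pt "0.05 -0.02 0 0 0" --pt "0.05 -0.03 0 0 0" --pt "0.05 0 0 0 0" --force 30

```text
clock: 22.75
tool_pos: [0.5157, 0.2015, 0.1584]
eef_rot: [0.45, 0.546, -0.446, 0.548]
contact_force: [0.1, -0.7, -0.8]
opening: 0.698
```

```bash
python3 -c "
from h import *
rel([.5095,-.0745,.16],0)
p,d=r.snapshot('scene');crop(p,270,150,370,280,6,'pics/r_s.png')
p=np.load('pics/top0_p.npy');C=cloud('top',np.load('pics/top0_d.npy'));g=p.astype(int)
for v in(215,228,240): print(v,g[v,284:300].sum(1),g[v,342:358].sum(1))
for u in(300,320,340): print(u,g[198:212,u].sum(1),g[242:256,u].sum(1))
"
```

```text
t 22.75 pos [0.5157 0.2015 0.1584] yaw 11.38 down [ 0.0042  0.0022 -1.    ] F [ 0.1 -0.7 -0.8] Mo [-0.1  -0.13 -0.  ] open 61.5
q [-0.22  0.73 -0.4   1.86  0.45  0.64 -0.69]
shift [-0.0023 -0.0605  0.2694]
roll 0.199
215 [568 572 557 563 564 573 555 516 475 486 524 539 530 526 528 528] [542 540 549 536 499 505 545 566 565 564 571 567 551 566 558 569]
228 [566 567 561 569 570 567 562 556 484 398 454 530 545 532 540 539] [523 528 528 530 502 435 442 514 555 568 558 573 566 557 559 566]
240 [567 568 565 571 564 573 568 548 477 421 486 545 540 550 559 550] [534 529 545 534 530 512 523 552 549 556 566 563 562 565 563 560]
300 [564 561 566 564 573 561 561 566 564 547 535 528 536 525] [539 541 542 537 540 545 546 533 545 552 563 566 564 568]
320 [566 563 566 553 568 563 570 557 491 435 482 514 521 519] [543 546 531 540 545 526 475 479 535 565 572 556 557 569]
340 [565 570 563 566 558 577 552 461 409 468 514 530 525 526] [531 541 530 533 507 426 458 530 557 564 562 557 556 573]
```

View pics/r_s.png

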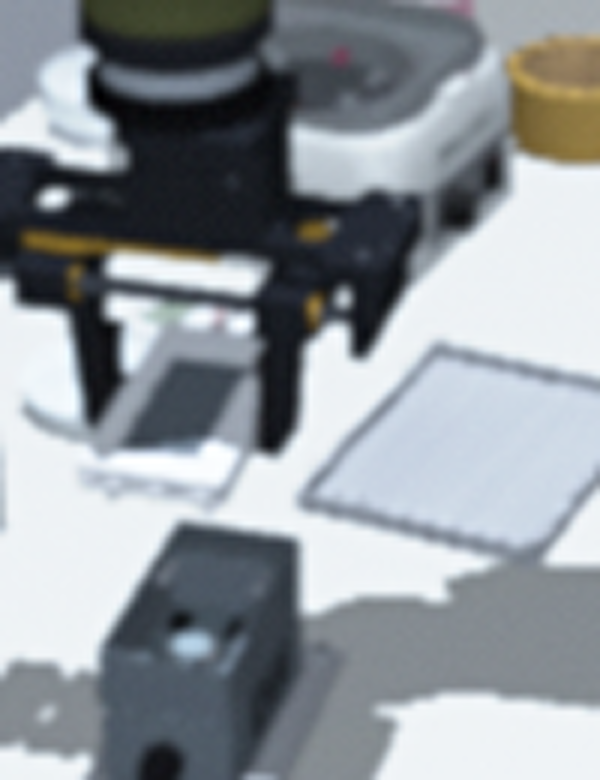

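```bash
python3 -c "
from h import *
P=cast('top',[[292.4,215],[293.3,240],[346.5,215],[347.3,240],[320,207.1],[340,206],[320,248.4],[340,247.3],[320.1,227.8]],.008)[:,:2]; print(P.round(4))
"
```

```text
[[ 0.5478  0.0097]
 [ 0.4722  0.0078]
 [ 0.5457 -0.1542]
 [ 0.4701 -0.1554]
 [ 0.5707 -0.0742]
 [ 0.5733 -0.1349]
 [ 0.4459 -0.0725]
 [ 0.4484 -0.1329]
 [ 0.508  -0.0737]]
```

Call:
arm_command --pt "0.05 0 -0.008 0.035 0" --pt "0.05 0 -0.012 0.055 0" --pt "0.05 0 -0.012 0.055 0" --pt "0.05 0 -0.012 0.055 0" --pt "0.05 0 -0.01 0.045 0" --pt "0.05 0 -0.006 0.022 0" --pt "0.05 0 0 0 0.08" --pt "0.05 0 0 0 0.084" --pt "0.05 0 0 0 0" --pt "0.05 0 0 0 0"

```text
clock: 24.05
tool_pos: [0.508, -0.0727, 0.1556]
eef_rot: [0.49, 0.509, -0.491, 0.509]
contact_force: [0.2, -0.7, -1.3]
opening: 0.701
```

```bash
python3 -c "
from h import *
rel([.509,-.0725,.08],2)
p,d=r.snapshot('scene');crop(p,290,130,400,260,6,'pics/s_s.png')
p,d=r.snapshot('top');crop(p,270,180,370,270,6,'pics/s_t.png')
"
```

```text
t 24.05 pos [ 0.508  -0.0727  0.1556] yaw 2.11 down [-1.e-03 -1.e-04 -1.e+00] F [ 0.2 -0.7 -1.3] Mo [-0.02 -0.05  0.02] open 61.8
q [ 0.29  0.7  -0.39  1.97  0.48  0.57 -0.39]
shift [ 0.0756  0.0011 -0.0002]
roll 0.002
```

View pics/s_s.png

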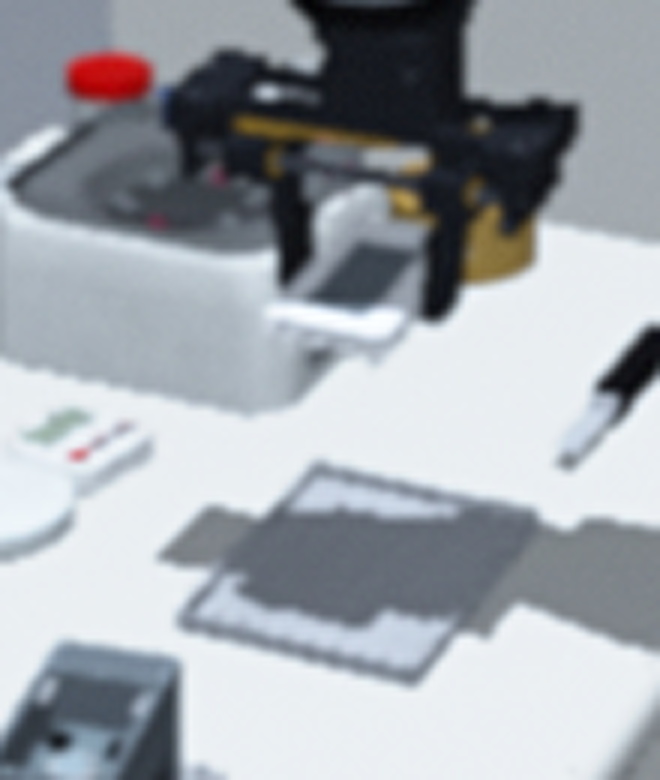

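View pics/s_t.png

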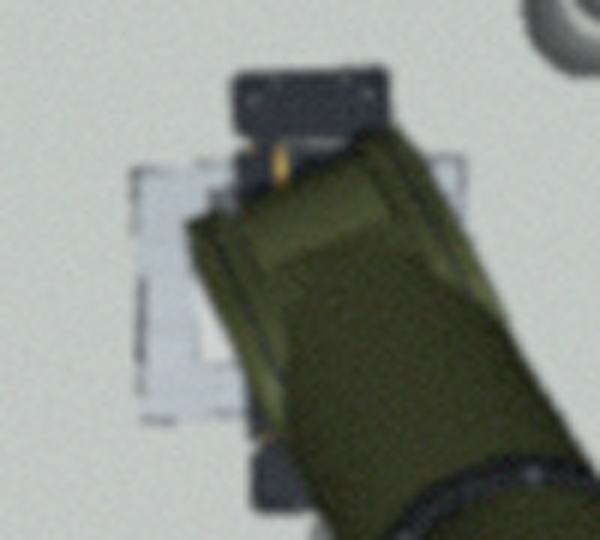

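Call:
arm_command --pt "0.05 0.03 0.001 0 0" --pt "0.05 0.04 0 0 0" --pt "0.05 0.03 0 0 0" --pt "0.05 0.02 0 0 0" --pt "0.05 0.01 0 0 0" --pt "0.05 0 0 0 0"

```text
clock: 24.9
tool_pos: [0.5092, -0.0726, 0.0257]
eef_rot: [0.491, 0.509, -0.491, 0.509]
contact_force: [0.0, 0.2, -1.0]
opening: 0.696
```

```bash
python3 -c "
from h import *
rel([.509,-.0725,.010],2)
p,d=r.snapshot('scene');crop(p,290,160,400,260,7,'pics/t_s.png')
"
```

```text
t 24.9 pos [ 0.5092 -0.0726  0.0257] yaw 2.04 down [-6.e-04  0.e+00 -1.e+00] F [ 0.   0.2 -1. ] Mo [-0.03 -0.08  0.04] open 61.3
q [ 0.16  0.92 -0.19  2.03  0.63  0.25 -0.53]
shift [ 0.0157 -0.0002 -0.0001]
roll 0.001
```

View pics/t_s.png

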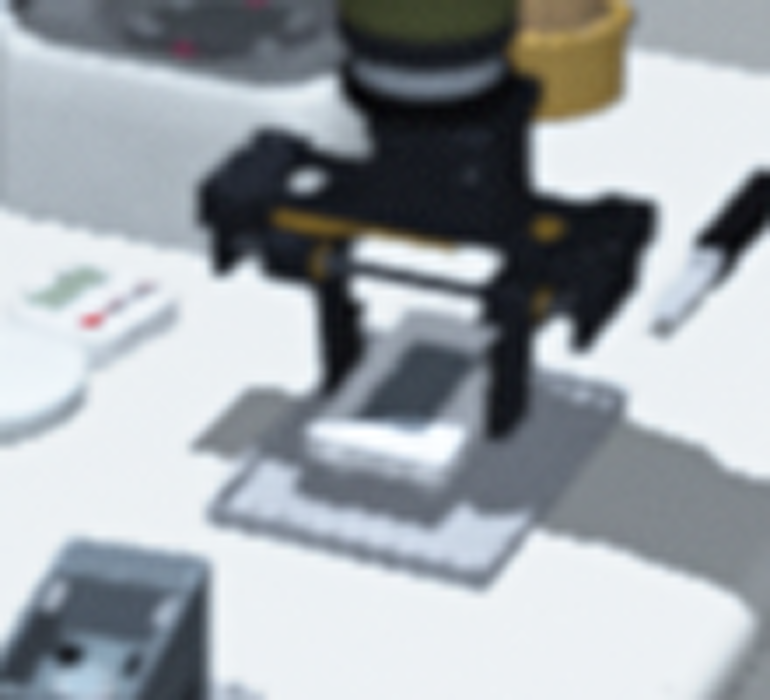

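Lower slowly with a lighter grip until the legs stand.

Call:
arm_command --pt "0.05 0.005 0 0 0" --pt "0.05 0.004 0 0 0" --pt "0.05 0.003 0 0 0" --pt "0.05 0.002 0 0 0" --pt "0.05 0.0012 0 0 0" --pt "0.05 0 0 0 0" --force 10

```text
clock: 25.7
tool_pos: [0.5094, -0.0734, 0.0109]
eef_rot: [0.491, 0.508, -0.492, 0.509]
contact_force: [-0.5, -1.7, 2.4]
opening: 0.703
```

```bash
python3 -c "
from h import *
rel([.509,-.0725,.010],2)
p,d=r.snapshot('scene');crop(p,290,160,400,260,7,'pics/u_s.png')
"
```

```text
t 25.7 pos [ 0.5094 -0.0734  0.0109] yaw 1.97 down [ 1.e-04 -8.e-04 -1.e+00] F [-0.5 -1.7  2.4] Mo [-0.28 -0.04 -0.01] open 61.9
q [ 0.15  0.94 -0.16  2.03  0.64  0.22 -0.54]
shift [ 0.0009 -0.0003 -0.0009]
roll -0.001
```

View pics/u_s.png

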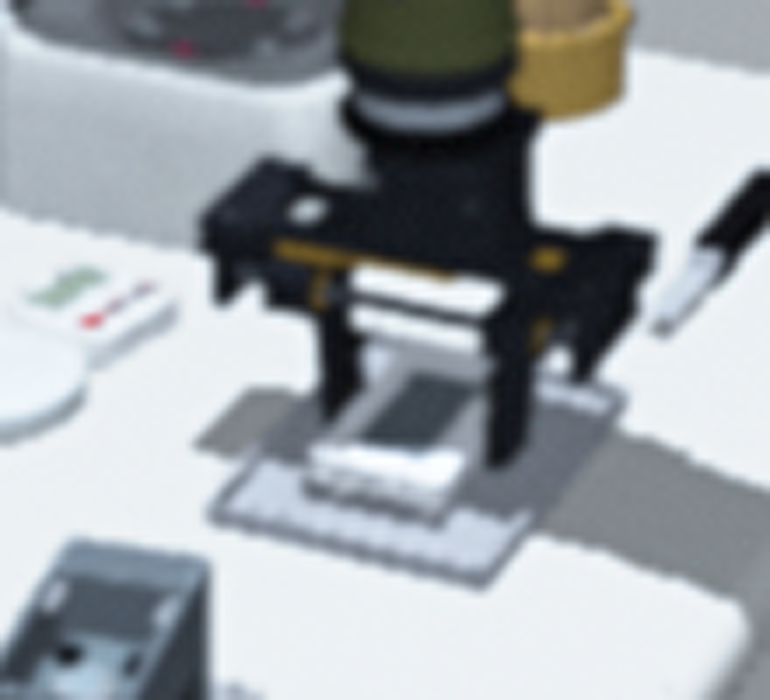

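Call:
arm_command --pt "0.05 0.001 0 0 0" --pt "0.05 0.0005 0 0 0" --pt "0.05 0 0 0 0" --pt "0.063 0 0 0 0" --pt "0.067 0 0 0 0" --pt "0.073 0 0 0 0" --pt "0.073 0 0 0 0" --pt "0.073 -0.005 0 0 0" --pt "0.073 -0.01 0 0 0" --pt "0.073 -0.03 0 0 0" --pt "0.073 -0.05 0 0 0" --pt "0.073 -0.05 0 0 0" --force 5

```text
clock: 27.25
tool_pos: [0.5089, -0.0729, 0.1564]
eef_rot: [0.491, 0.509, -0.491, 0.509]
contact_force: [0.9, 0.2, 0.5]
opening: 0.827
```

Call:
arm_command --pt "0.073 -0.05 0 0 0" --pt "0.073 -0.03 0 0.055 0" --pt "0.073 0 0 0.06 0" --pt "0.073 0 0 0.06 0" --pt "0.073 0 0 0.06 0" --pt "0.073 0 0 0.06 0" --pt "0.073 0 0 0.04 0" --pt "0.073 0 0 0 0"

```text
clock: 28.25
tool_pos: [0.519, -0.4119, 0.2342]
eef_rot: [0.492, 0.507, -0.494, 0.507]
contact_force: [-0.9, 1.5, 0.1]
opening: 0.832
```

```bash
python3 -c "
from h import *
rel(None)
p,d=r.snapshot('scene');crop(p,240,160,400,290,4.5,'pics/v_s.png')
p,d=r.snapshot('top');C=cloud('top',d);crop(p,195,140,445,270,3,'pics/v_t.png')
for v in (218,222,226,230,234,238): print(v,(C[v,296:348:2,2]*1e3).round(0).astype(int))
"
```

```text
t 28.25 pos [ 0.519  -0.4119  0.2342] yaw 1.61 down [-8.0e-04 -2.2e-03 -1.0e+00] F [-0.9  1.5  0.1] Mo [ 0.02 -0.06  0.02] open 73.3
q [ 0.86  0.78 -0.52  1.44  0.42  1.03  0.28]
218 [ 3  2  4 25 27 32 27 27 30 24 24 31 33 29 25 26 21 27 25 29 29 26  3 -2
  4  0]
222 [ 3  5  0 27 26 33 29 20 29 33 27 29 31 28 37 26 28 25 21 29 30 20  4  4
  4  2]
226 [-2  0  0 25 31 29 26 36 27 21 30 27 28 27 32 26 27 29 27 22 31 28  4 -2
  4  5]
230 [   2   -1    4    1   34   26   33   24   31   33   27   31   32   28
   26   31   24   26   28 1557   27   26    3    3    4    1]
234 [10  4  0  6 28 31 30 24 27 33 31 31 25 29 26 27 27 32 22 28 35 30  1  6
  2  3]
238 [ 1 -1  4  4 28 33 28 29 26 28  2  2  3  3  7  4  1 -3  1 -4  8  1  6  1
 -1  4]
```

View pics/v_s.png

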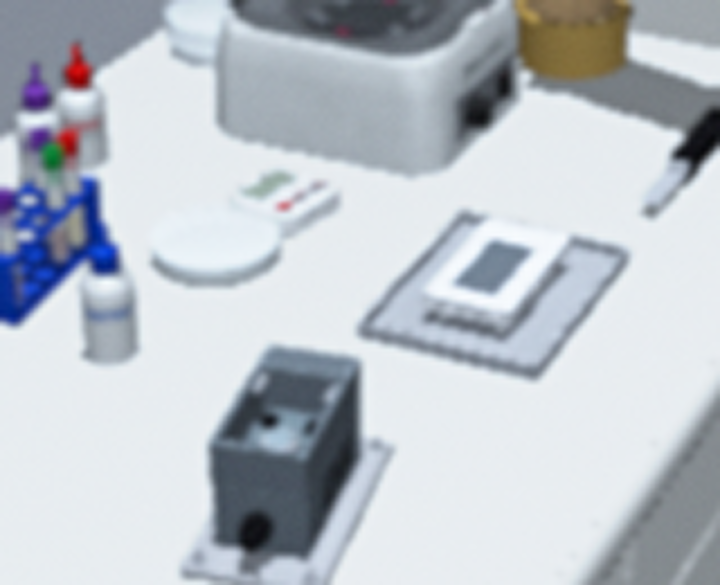

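View pics/v_t.png

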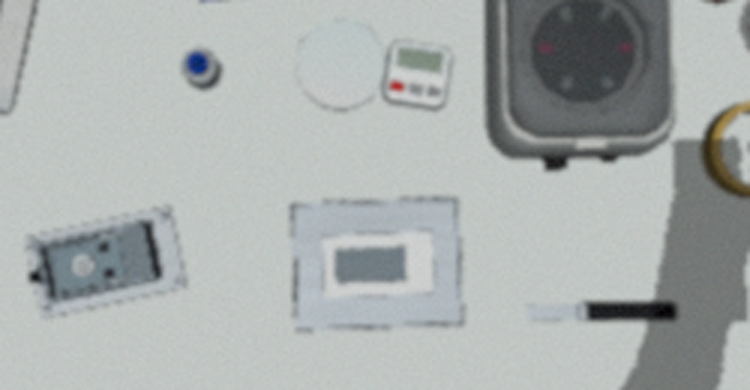

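```bash
python3 -c "
from plant import r
print(r.finish_job())"
```

```text
the job is handed in; nothing more can be done
None
```

The job is done and was handed in at about 28 s of the 67 s allowed; no verdict came back.

**What I did**
- I gripped the pry tool and put its blade about 21 mm into the notch. I pressed the handle down to about 28–30° over the wall's edge.
- After I withdrew the blade, the cover stayed tilted at about 0.08 rad, so that end had sprung free before the gripper touched it.
- I laid the tool flat on clear worktop to the right of the tray. Then I lifted the cover off and set it down in the tray, right way up.

**Last checks**
- **Cover:** its top reads level at about 28 mm above the worktop, as expected for standing on its legs. It sits centrally in the tray with the window side up.
- **Pry tool:** it looks flat in both pictures. The depth reading over the blade and handle ran about 4 mm high, within the noise.
- **Petri dish, bottle and timer:** they look unmoved in the pictures; I did not measure their positions again.
- **Gripper:** it was clear of everything at hand-in.

**One thing that went less cleanly:** while I was withdrawing the blade, I measured about 8 N on the tool. I took this to be the handle's rear end touching the tray's wall. The blade was already out of the notch, so I lifted clear, and nothing appears to have been disturbed.

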